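# Lock a coffee grinder's burr collar and hang its catch pan back on

## Task

The coffee grinder has just been cleaned: get it ready to grind again. Turn the collar on its slanted chamber clockwise by its lever until the lever stands at the locked mark (the long raised bar on the flange), and hang the catch pan by its hooked lip over the grinder's upper bar, under the spout: centred, level, and resting against the lower rail. Do not push about or tip over the jar, the mug and the soap bottle that stand around.

Things in the scene. Friction and masses are not known exactly. Their poses are not given: they have to be found in the camera images.
- grinder: Black coffee grinder, fixed. Origin: centre of its underside; z up, front (pan side) to -x. Base 225 x 170 x 24 mm; motor housing 140 mm wide, 210 high, front face at x -5. A burr chamber (100 mm across; flange 120) leans 30 deg from vertical to the front, axis (-sin30, 0, cos30), with the lock collar on its upper end (top 325 mm). Spout below it, its tip at x -54, z 194. Wire hoops in front.
- lock_collar (a joint): Angle of the captive collar (rad): knurled steel ring, 98 mm across, 25 high, one lever, low lid (top 25 mm above its mid-plane). 0 = locked: lever to the grinder's +y (left), over the raised bar on the flange. Grows anticlockwise (facing the collar) as it opens; at 1.57 the lever would point down the slope to the front, over the round dot. Stops -0.03 and 1.55; friction 0.22 N m.
- collar_center (a point): Centre of the collar, on its axis at mid-height: 30 mm in front of and 275 mm above the grinder's origin. Axes turn with the collar: z out along the slanted axis, y along the lever (outward), x across the lever.
- lever (a point): Grip point of the collar's lever, 77 mm from the axis, at mid-height. The lever is a tab 12 mm thick (x), 24 mm high along the axis (z -12 to +12), free from 62 to 98 mm from the axis (y), with only air beneath it. Axes as collar_center's.
- bar_mid (a point): Middle of the upper bar, on its centre line, 125 mm above the worktop: steel rod 12 mm thick along the grinder's y, free for 116 mm between its bends, 24 mm clear of the housing behind. Axes as the grinder's. The lower rest rail (10 mm thick) is parallel, its centre 14 mm farther to the front (-x) and 59 mm lower.
- catch_pan: Loose steel pan: open tub 70 mm deep (x), 84 wide (y), 56 high, walls 3, about 170 g. Origin: centre of the tub's underside, z up. At +x the back wall (outer face at x +35) rises to 87 mm and is folded outward over a channel and down as a lip: the hook. A handle sticks out at -x. It hangs with the hook over the upper bar and the back wall against the front of the lower rail.
- pan_hook (a point): Under the fold of the pan's hook, mid-channel: 47 mm behind (+x) and 83.5 mm above the pan's origin. The channel is 24 mm wide (x) at the top and 34 at the bottom of the flared lip, which ends 23 mm below this point; outer edge 27 mm behind it. Fold 3 mm thick, 84 wide. Hanging, this point is 6 mm above the bar's centre line and up to 12 mm in front of it. Axes as the pan's.
- pan_handle (a point): Middle of the pan's handle, 65 mm in front (-x) of and 45 mm above the pan's origin: a black bar 52 mm long (x), 16 mm wide (y), 13 mm high. Axes as the pan's.
- glass_jar: Bystander: clear glass jar, 80 mm across, 128 mm high, loose. Origin: centre of the underside.
- tea_mug: Bystander: striped mug, 90 mm diameter, 97 mm high, loose; its handle towards its -y (reach 60 mm). Origin: underside, 16 mm from the cup's axis towards the handle.
- dish_soap: Bystander: white dish-soap bottle, flat oval, 50 mm (x) by 77 mm (y), 214 mm high, loose. Origin: centre of the underside.

How it is judged:
By the outcome, as a careful person would: the job done as asked, in the order asked, and still so for the second after the job is handed in, with the robot touching nothing.
It also fails if it takes over 64 s, if anything falls off the work surface, if the arm or the gripper's body presses on something with over 40 N, if the wrist force passes 120 N, or if a joint passes its speed limit or range.

## Robot

A 7-joint arm with a two-finger parallel gripper is mounted at the origin on a cart in front of the work surface, level with it; the furniture and walls round the work are solid. World frame = base frame: x ahead of the robot, y to its left, z up, the work surface at z = 0. Lengths are in m, angles in rad, forces in N, time in s.
With the tool pointing down it reaches from about 0.425 to 1.025 m from the base axis. Payload 3.6 kg.
Tool frame: the origin (TCP) lies midway between the tips of the shut fingers; the grasp point (between the pads) lies tcp_to_grasp behind it (tcp_to_grasp is the distance from the TCP to the grasp point, in m); z points along the fingers, y is the line along which they close (so a half turn about z gives the same grasp; the last joint's range is limited). The gripper opens to 85 mm and grips with 20 to 120 N. Pads are 22 mm wide; open, the fingers measure 114 mm over their backs; the gripper's body (76 mm by 85 mm) begins 54 mm behind the grasp point. The pads swing forward as they close: fully open they stand 13 mm farther back than shut.
Start: joints at [-1.282, 0.591, 0.048, 1.609, -0.033, 0.943, -0.034], TCP at [0.271, 0.673, 0.194] pointing down, gripper open.
Joint ranges: [-2.69, 2.69], [-0.47, 2.24], [-1.27, 1.36], [0.19, 2.51], [-1.53, 4.68], [0.08, 2.07], [-3.09, 3.09]. Speed limits (rad/s): [2.57, 2.57, 3.14, 3.14, 3.14, 3.14, 3.14].

## Interface

Orientations are given as a unit quaternion [x, y, z, w].
In Python, from rig import * gives the robot as it stands.
- The arm moves only by the tool step_arm, never from a script. Its argument "deltas" is a list of rows, each an object with "dp": the shift along the tool's x, y, z in m, a list of three; "delta_rot": the turn, a rotation vector about the tool's x, y, z in units of 6 degrees (1.0 is 6 degrees), a list of three; "gripper": the closure, from 0 (fully open) to 1 (shut). In form: [{"dp": [x, y, z], "delta_rot": [ax, ay, az], "gripper": gripper}, ...]. A call has 1 to 8 rows; each row is the pose to reach, as a shift and turn from the pose commanded when the call began, along the tool's axes at that moment; what a row does not reach only later rows make up. A row lasts 1/12 s, in which the tool goes at most 41.7 mm and 7.16 degrees, less where a joint would pass 70% of its speed; a pose out of reach is approached as far as the arm can. A call with a gripper value outside its range is refused whole. The fingers move at their own pace and stop on an object; the grip force is fixed at half the most. Time passes only in rows, so rows that repeat a pose let the fingers close. It gives the time, the measured TCP pose, the force, the opening and the grip force at its end, in the units of the state.
- state(): the state, without advancing time (a new reading comes with each control period).
- get_image(name): name is "side" or "top" or "wrist"; returns the picture (420x560x3 uint8, red, green, blue); there is no depth.
- calibration(name): a dict with "fx", "fy", "cx", "cy" (pixels), "k1" (the pictures are not rectified: a ray, as slopes to the right and down, at radius r is drawn at 1 + k1 r^2 times it, then the intrinsics apply), "world_from_camera" (4x4, takes a point from camera to world coordinates); the wrist camera has in their place "T_tool_cam" (4x4, takes a point from camera to tool coordinates, whose origin is the TCP and whose axes are the flange's). Camera axes: x right, y down, z forward; pixel columns grow to the right and rows downward; lengths in m; the calibration is good to about 2 mm. A picture is of the moment at which its call begins: read the wrist's pose just before it. calibration takes no time and is no camera call.
- hand_in(): hands the job in; it is judged then, once.
The state is a dict: "clock": time; "q": joint angles; "joint_vel": joint speeds; "tau": joint torques, N m; "position": TCP position; "ee_rot": TCP orientation; "ft_force": force on the tool from outside, world axes, zero at the start; "ft_torque": the same for the moment, N m; "opening": finger opening in m; "grasp_force": force on a finger pad.
Only numpy, scipy, OpenCV 4.12 (cv2) and the standard library are available. Lean on these libraries where they do the work, as an engineer would, in place of code of your own. Each camera call takes 0.05 s, during which the arm holds its last target. There are 200 camera calls.

## Working session

There is one attempt and no reset: what is moved stays moved. The work goes in short steps, Python scripts to look and compute and a tool call to move; the robot and the scene stay as the last step left them, time stands still between calls to the robot, and variables do not carry over. Pictures are saved under pics/ and viewed, at most 10 in all, crops included, and the job is handed in when it is done.

Besides the shell and the picture viewer there is one more tool, called after "Emit:" in YAML: its name, and indented under it one key for each argument. step_arm: Moves the arm, as the interface text tells. Its arguments: {"type":"object","properties":{"deltas":{"type":"array"}},"required":["deltas"]}

```bash
ls; mkdir -p pics
python3 - <<'E'
from rig import *
import cv2,numpy as np
s=state();print({k:(np.round(v,3).tolist() if not isinstance(v,dict) else v) for k,v in s.items()})
for n in("side","top","wrist"):
    c=calibration(n);print(n,c)
    cv2.imwrite(f"pics/{n}0.png",get_image(n)[:,:,::-1])
E
```

```text
pics
{'clock': 0.0, 'q': [-1.282, 0.592, 0.048, 1.61, -0.033, 0.943, -0.034], 'joint_vel': [-0.0, 0.0, -0.0, -0.0, -0.0, -0.0, 0.002], 'tau': [0.0, -54.868, 1.547, -19.813, 0.01, 0.009, 0.0], 'position': [0.27, 0.672, 0.193], 'ee_rot': [0.19, 0.982, -0.001, -0.0], 'ft_force': [0.929, -0.035, -0.492], 'ft_torque': [0.043, 0.032, -0.032], 'grasp_force': 0.0, 'opening': 0.086}
side {'fx': 460.1546448997084, 'fy': 460.1546448997084, 'cx': 290.286489312861, 'cy': 219.38469243648333, 'k1': -0.1416425779822708, 'world_from_camera': array([[ 0.9994975 ,  0.0181875 , -0.02596093,  0.60840846],
       [ 0.03157354, -0.64370661,  0.76462076, -1.24154006],
       [-0.00280469, -0.76505622, -0.64395739,  1.19009091],
       [ 0.        ,  0.        ,  0.        ,  1.        ]])}
top {'fx': 463.9143542785197, 'fy': 463.9143542785197, 'cx': 279.2028759619372, 'cy': 212.13866360723213, 'k1': -0.15805193014289293, 'world_from_camera': array([[ 0.01697863, -0.98732386,  0.15780788,  0.37140049],
       [-0.99928519, -0.01142456,  0.03603595, -0.05315129],
       [-0.03377627, -0.15830692, -0.98681208,  1.39750346],
       [ 0.        ,  0.        ,  0.        ,  1.        ]])}
wrist {'fx': 296.4727135386499, 'fy': 296.4727135386499, 'cx': 276.5086924771667, 'cy': 212.89208250116124, 'k1': -0.004688522275307712, 'T_tool_cam': array([[-9.02299703e-06, -9.53078717e-01, -3.02722578e-01,
         7.74125255e-02],
       [ 9.99999780e-01, -2.09510247e-04,  6.29806879e-04,
        -1.64458815e-05],
       [-6.63679014e-04, -3.02722506e-01,  9.53078509e-01,
        -1.80847016e-01],
       [ 0.00000000e+00,  0.00000000e+00,  0.00000000e+00,
         1.00000000e+00]])}
```

View pics/side0.png

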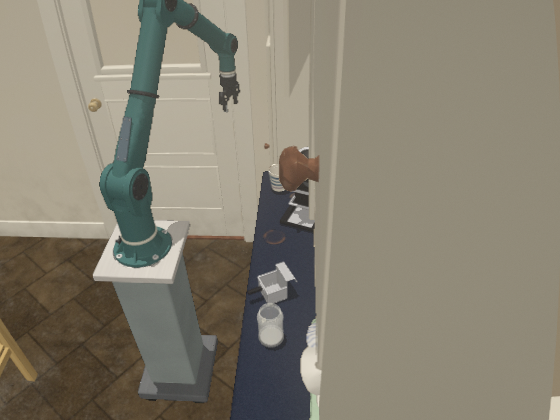

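View pics/top0.png

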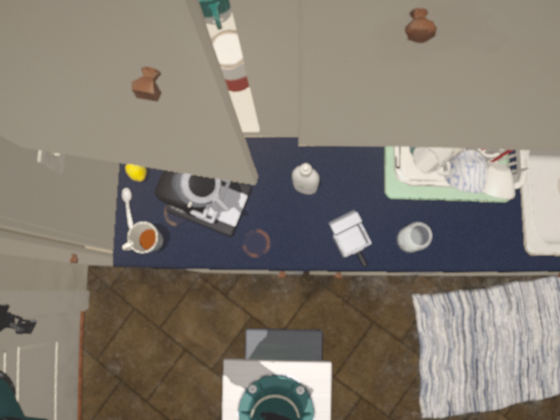

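```bash
python3 -c "
import rig
print([ (k,getattr(rig,k) if not callable(getattr(rig,k)) else '') for k in dir(rig) if not k.startswith('__')])"
```

```text
[('PlanningError', ''), ('calibration', ''), ('get_image', ''), ('hand_in', ''), ('state', ''), ('tcp_to_grasp', 0.0187)]
```

The side view shows the pan at about (273,287), the jar at (271,327) and the grinder mostly hidden by a cabinet. The top view shows the grinder at about (205,197), the mug at (146,238), the soap at (305,178), the pan at (350,235) and the jar at (414,237). I'll enlarge the parts that matter.

Run:
```python
import cv2,numpy as np
t=cv2.imread("pics/top0.png");s=cv2.imread("pics/side0.png")
a=cv2.resize(t[155:265,115:265],(800,587),interpolation=cv2.INTER_CUBIC)
b=np.hstack([cv2.resize(t[200:275,320:395],(400,400),interpolation=cv2.INTER_CUBIC),cv2.resize(s[255:320,240:305],(400,400),interpolation=cv2.INTER_CUBIC)])
cv2.imwrite("pics/g0.png",a);cv2.imwrite("pics/p0.png",b)
```

```text
(no output)
```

View pics/g0.png

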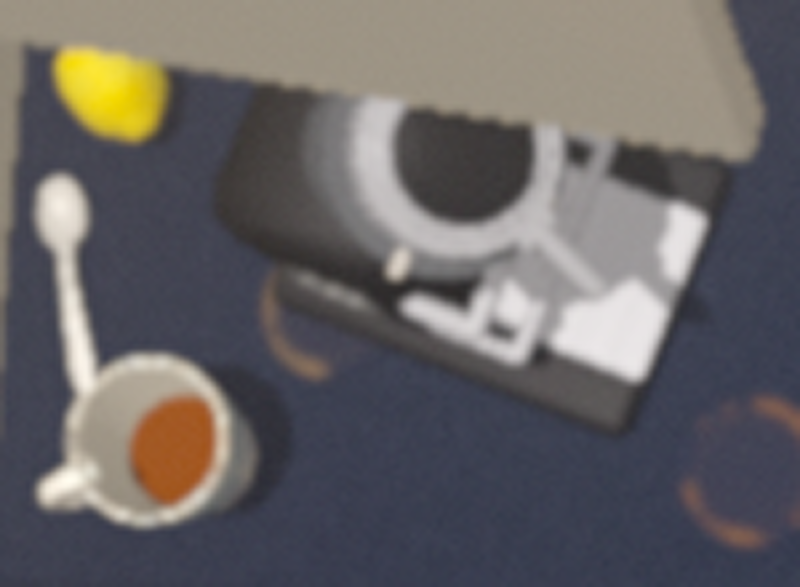

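View pics/p0.png

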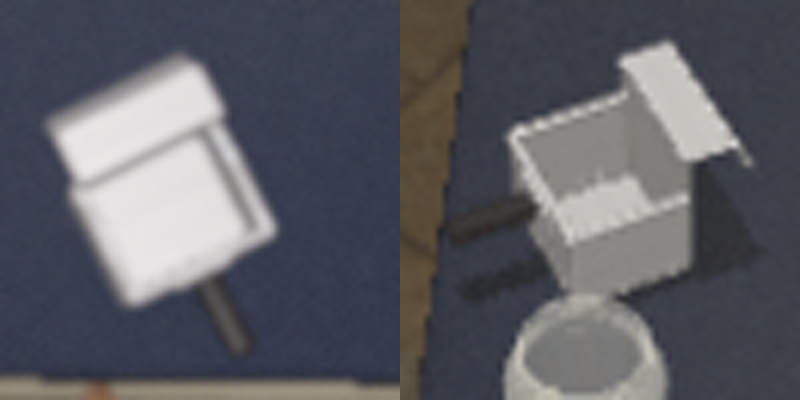

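The grinder's front faces image right. Its lever is at about (570,262) in the crop, pointing front and toward the robot, and the mark is at (400,265). Next I'll locate everything by casting rays.

```bash
cat > h.py <<'E'
from rig import *
import cv2,numpy as np
from scipy.spatial.transform import Rotation as R
np.set_printoptions(precision=4,suppress=True)
def cam(n,s=None):
    c=calibration(n)
    if n!="wrist": T=c["world_from_camera"]
    else:
        M=np.eye(4);M[:3,:3]=R.from_quat(s["ee_rot"]).as_matrix();M[:3,3]=s["position"];T=M@c["T_tool_cam"]
    return c,T
def ray(C,uv):
    c,T=C;K=np.array([[c["fx"],0,c["cx"]],[0,c["fy"],c["cy"]],[0,0,1.]])
    p=(np.array(uv,float)-[c["cx"],c["cy"]])/c["fx"];q=p.copy()
    for _ in range(20): q=p/(1+c["k1"]*(q@q))
    return T[:3,3],T[:3,:3]@np.r_[q,1]
def onz(C,uv,z):
    o,d=ray(C,uv);return o+d*(z-o[2])/d[2]
def proj(C,P):
    c,T=C;p=np.linalg.inv(T)@np.r_[P,1];q=p[:2]/p[2];return q*(1+c["k1"]*(q@q))*c["fx"]+[c["cx"],c["cy"]]
def meet(C1,u1,C2,u2):
    o1,d1=ray(C1,u1);o2,d2=ray(C2,u2)
    t=np.linalg.lstsq(np.c_[d1,-d2],o2-o1,rcond=None)[0]
    a,b=o1+d1*t[0],o2+d2*t[1];return (a+b)/2,np.linalg.norm(a-b)
def st():
    s=state();print("t",s["clock"],"p",np.round(s["position"],4),"q",np.round(s["q"],3),"F",np.round(s["ft_force"],1),"open",s["opening"],"g",s["grasp_force"]);print(R.from_quat(s["ee_rot"]).as_matrix());return s
E
python3 - <<'E'
from h import *
C=cam("top");S=cam("side")
g=lambda x,y:(115+x*150/800,155+y*110/587)
p=lambda x,y:(320+x*75/400,200+y*75/400)
sd=lambda x,y:(240+(x-400)*65/400,255+y*65/400)
print("front corners",onz(C,g(622,432),.024),onz(C,g(730,168),.024))
print("side edge near back",onz(C,g(275,290),.024))
print("ring c z.297",onz(C,g(463,155),.297),"ring left/right/bottom",[onz(C,g(*a),z) for a,z in (((350,150),.28),((562,160),.28),((450,260),.26))])
print("lever tip",[onz(C,g(598,287),z) for z in(.22,.25,.28)],"bar mark",onz(C,g(400,265),.26))
print("hoop near bend",onz(C,g(530,355),.066),onz(C,g(530,355),.125))
# pan: fold corners top z .0865
for nm,a,z in (("fold outL",(47,122),.084),("fold outR",(185,58),.084),("fold inL",(80,187),.087),("fold inR",(222,118),.087),("tub frontL",(130,305),.056),("tub frontR",(275,235),.056),("handle end",(245,352),.045),("handle root",(203,288),.045)):
    print(nm,onz(C,p(*a),z))
print("handle end 2view",meet(C,p(243,350),S,sd(455,235)))
print("mug rim L/R",onz(C,g(70,440),.097),onz(C,g(245,440),.097))
print("jar",onz(C,(414,237),.07),"soap",onz(C,(306,180),.2),onz(C,(305,168),.214))
print("cab corner",[onz(C,g(750,160),z) for z in(.4,.5,.6)])
E
```

```text
front corners [0.5172 0.1382 0.024 ] [0.669  0.0814 0.024 ]
side edge near back [0.5957 0.3417 0.024 ]
ring c z.297 [0.615  0.1782 0.297 ] ring left/right/bottom [array([0.6209, 0.2359, 0.28  ]), array([0.6167, 0.135 , 0.28  ]), array([0.5724, 0.1899, 0.26  ])]
lever tip [array([0.5669, 0.125 , 0.22  ]), array([0.562 , 0.1204, 0.25  ]), array([0.557 , 0.1159, 0.28  ])] bar mark [0.5698 0.2139 0.26  ]
hoop near bend [0.5544 0.1845 0.066 ] [0.5463 0.174  0.125 ]
fold outL [ 0.5521 -0.1474  0.084 ]
fold outR [ 0.5876 -0.2216  0.084 ]
fold inL [ 0.517  -0.1647  0.087 ]
fold inR [ 0.5549 -0.2408  0.087 ]
tub frontL [ 0.4565 -0.1945  0.056 ]
tub frontR [ 0.4953 -0.2737  0.056 ]
handle end [ 0.4322 -0.2585  0.045 ]
handle root [ 0.4669 -0.2357  0.045 ]
handle end 2view (array([ 0.4361, -0.2573,  0.0422]), np.float64(0.005573070000094192))
mug rim L/R [0.5    0.4314 0.097 ] [0.5018 0.333  0.097 ]
jar [ 0.5155 -0.3953  0.07  ] soap [ 0.6497 -0.0788  0.2   ] [ 0.6788 -0.0757  0.214 ]
cab corner [array([0.591 , 0.0363, 0.4   ]), array([0.569 , 0.0274, 0.5   ]), array([0.5469, 0.0184, 0.6   ])]
```

```bash
cat >> h.py <<'E'
O=np.array([.632,.215,0]);YAW=np.radians(69.5)
def G(o=None,yaw=None):
    yaw=YAW if yaw is None else yaw;return R.from_euler("z",yaw).as_matrix()
def lever(th):  # centre, lever dir, tangent, axis in world
    g=G();a=g@[-.5,0,np.sqrt(.75)];y=g@[0,1,0];d=np.cos(th)*y+np.sin(th)*np.cross(a,y)
    return O+g@[-.03,0,.275],d,np.cross(a,d),a
def leverpose(th,back=0,rad=.077):   # TCP pose with the grasp point on the lever
    c,d,t,a=lever(th);M=np.c_[np.cross(-t,-a),-t,-a]
    return c+rad*d+a*(back-tcp_to_grasp),M
def go(P,M,P0=None,M0=None):
    s=state()
    if P0 is None: P0=np.array(s["position"]);M0=R.from_quat(s["ee_rot"]).as_matrix()
    rv=R.from_matrix(M0.T@M).as_rotvec()/np.radians(6);dp=M0.T@(P-P0)
    print("dp",np.round(dp,4).tolist(),"rot",np.round(rv,2).tolist(),"rows",round(np.linalg.norm(dp)/.0417,1),round(np.linalg.norm(rv)*6/7.16,1))
E
python3 - <<'E'
from h import *
s=st();P,M=leverpose(1.25,.15);print(P,M)
P1=np.array([.42,.32,.38])
go(P1,M);go(P,M,P1,M)
E
```

```text
t 0.15 p [0.2705 0.6719 0.1928] q [-1.282  0.592  0.048  1.61  -0.033  0.943 -0.034] F [-0.5  0.1  0.2] open 0.08520663955329258 g 0.0
[[-0.9277  0.3734 -0.0006]
 [ 0.3734  0.9277 -0.0017]
 [-0.0001 -0.0018 -1.    ]]
[0.5536 0.0746 0.3522] [[-0.5832 -0.7933  0.1751]
 [-0.6594  0.5881  0.4683]
 [-0.4745  0.1577 -0.866 ]]
dp [-0.2701, -0.2709, -0.1867] rot [-4.39, -3.08, -11.88] rows 10.2 10.9
dp [0.0971, -0.2547, -0.0674] rot [0.0, 0.0, 0.0] rows 6.7 0.0
```

Emit:
step_arm:
  deltas:
    - {"dp": [-0.02, -0.02, -0.03], "delta_rot": [-0.4, -0.28, -1.08], "gripper": 0}
    - {"dp": [-0.04, -0.04, -0.06], "delta_rot": [-0.8, -0.56, -2.16], "gripper": 0}
    - {"dp": [-0.065, -0.065, -0.08], "delta_rot": [-1.2, -0.84, -3.24], "gripper": 0}
    - {"dp": [-0.09, -0.09, -0.1], "delta_rot": [-1.6, -1.12, -4.32], "gripper": 0}
    - {"dp": [-0.115, -0.115, -0.12], "delta_rot": [-2.0, -1.4, -5.4], "gripper": 0}
    - {"dp": [-0.14, -0.14, -0.14], "delta_rot": [-2.4, -1.68, -6.48], "gripper": 0}
    - {"dp": [-0.165, -0.165, -0.16], "delta_rot": [-2.8, -1.96, -7.56], "gripper": 0}
    - {"dp": [-0.19, -0.19, -0.18], "delta_rot": [-3.2, -2.24, -8.64], "gripper": 0}

```text
clock: 0.82
position: [0.3699, 0.4386, 0.3648]
ee_rot: [-0.232, 0.955, 0.129, 0.132]
ft_force: [-0.1, -0.3, -0.4]
opening: 0.0854
grasp_force: 0.0
```

Run:
```python
from h import *
s=st();P,M=leverpose(1.25,.15)
P1=np.array([.43,.22,.39])
go(P1,M);go(P,M,P1,M)
```

```text
t 0.8167 p [0.3699 0.4386 0.3648] q [-0.871  0.071 -0.065  2.015 -0.035  0.685  1.134] F [-0.1 -0.3 -0.4] open 0.08538343045827458 g 0.0
[[-0.8576 -0.4767  0.1932]
 [-0.4086  0.8595  0.3071]
 [-0.3125  0.1844 -0.9319]]
dp [0.0299, -0.2119, -0.079] rot [-1.37, -0.98, -3.78] rows 5.5 3.5
dp [0.0417, -0.1895, -0.0137] rot [0.0, 0.0, 0.0] rows 4.7 0.0
```

Emit:
step_arm:
  deltas:
    - {"dp": [0.005, -0.035, -0.013], "delta_rot": [-0.25, -0.17, -0.65], "gripper": 0}
    - {"dp": [0.01, -0.07, -0.026], "delta_rot": [-0.5, -0.34, -1.3], "gripper": 0}
    - {"dp": [0.015, -0.105, -0.04], "delta_rot": [-0.73, -0.5, -1.95], "gripper": 0}
    - {"dp": [0.02, -0.14, -0.053], "delta_rot": [-0.95, -0.66, -2.6], "gripper": 0}
    - {"dp": [0.025, -0.175, -0.066], "delta_rot": [-1.16, -0.82, -3.2], "gripper": 0}
    - {"dp": [0.03, -0.212, -0.079], "delta_rot": [-1.37, -0.98, -3.78], "gripper": 0}
    - {"dp": [0.03, -0.212, -0.079], "delta_rot": [-1.37, -0.98, -3.78], "gripper": 0}

```text
clock: 1.4
position: [0.4194, 0.2541, 0.3846]
ee_rot: [-0.415, 0.873, 0.179, 0.184]
ft_force: [1.6, -0.5, 0.1]
opening: 0.0855
grasp_force: 0.0
```

Emit:
step_arm:
  deltas:
    - {"dp": [0.008, -0.035, -0.003], "delta_rot": [0, 0, 0], "gripper": 0}
    - {"dp": [0.016, -0.075, -0.006], "delta_rot": [0, 0, 0], "gripper": 0}
    - {"dp": [0.024, -0.115, -0.009], "delta_rot": [0, 0, 0], "gripper": 0}
    - {"dp": [0.034, -0.155, -0.012], "delta_rot": [0, 0, 0], "gripper": 0}
    - {"dp": [0.042, -0.19, -0.014], "delta_rot": [0, 0, 0], "gripper": 0}
    - {"dp": [0.042, -0.19, -0.014], "delta_rot": [0, 0, 0], "gripper": 0}
    - {"dp": [0.042, -0.19, -0.014], "delta_rot": [0, 0, 0], "gripper": 0}

```text
clock: 1.98
position: [0.5438, 0.1043, 0.3457]
ee_rot: [-0.411, 0.875, 0.178, 0.183]
ft_force: [0.8, -0.5, 0.5]
opening: 0.0855
grasp_force: 0.0
```

Run:
```python
from h import *
s=st();I=get_image("wrist")[:,:,::-1];cv2.imwrite("pics/w1raw.png",I)
cv2.imwrite("pics/w1.png",cv2.resize(I,(800,600),interpolation=cv2.INTER_CUBIC))
C=cam("wrist",s);c,d,t,a=lever(0);g=G()
for n,P in (("lidc",c+.025*a),("collar c",c),("lever77",leverpose(1.25,tcp_to_grasp)[0]+0*a),("barL",O+g@[-.035,.058,.125]),("barR",O+g@[-.035,-.058,.125]),("baseFL",O+g@[-.1125,.085,.024]),("baseFR",O+g@[-.1125,-.085,.024])): print(n,proj(C,P))
```

```text
t 1.9833 p [0.5438 0.1043 0.3457] q [-0.362  0.17   0.446  2.023 -0.725  0.943  2.954] F [ 0.8 -0.5  0.5] open 0.08552372189355935 g 0.0
[[-0.5957 -0.7839  0.1749]
 [-0.6536  0.5997  0.4618]
 [-0.4669  0.1608 -0.8696]]
lidc [253.882  268.1304]
collar c [255.634  257.2522]
lever77 [252.9235 188.2626]
barL [280.9873 156.6861]
barR [205.2459 183.3253]
baseFL [271.8461  68.9519]
baseFR [165.3609 109.9332]
```

View pics/w1.png

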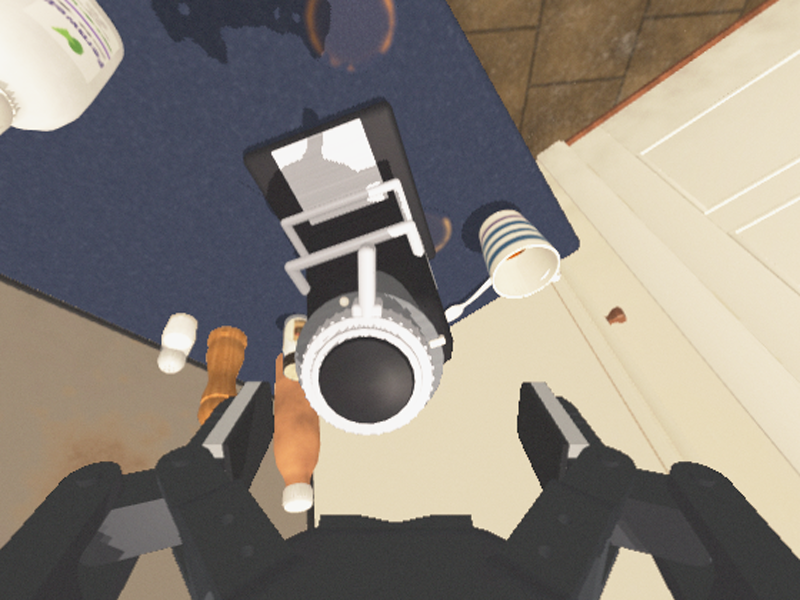

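The wrist view (scaled 800x600) shows the collar lid centre at (366,380), the lever from (366,318) to its tip at (366,248), the dot at (345,300), the locked bar at (437,342), and the upper bar from about (290,268) to (412,230). These fit the estimated grinder pose within 3 px. I'll compute the lever angle next.

Run:
```python
from h import *
s=state();C=cam("wrist",s);k=560/800
c,d,t,a=lever(0);g=G()
def onpl(uv,P,n):
    o,r=ray(C,uv);return o+r*(n@(P-o))/(n@r)
L=onpl((366.5*k,380*k),c+.025*a,a)-.025*a
print("collar c meas",L,"model",c)
I=cv2.imread("pics/w1raw.png");gr=cv2.cvtColor(I,6)
# lever strip: rows 178..218, bright runs near col 256
for r in range(172,224,5):
    row=gr[r,238:276];print(r,row.tolist())
for nm,uv in (("tip",(366,248)),("mid",(366,280)),("dot",(345,301)),("bar",(437,342))):
    h=.012 if nm in("tip","mid") else -.012
    p=onpl(np.array(uv)*k,L+h*a,a)-L;p-=h*a;y=g@[0,1,0]
    print(nm,"r",np.linalg.norm(p),"th",np.arctan2(p@np.cross(a,y),p@y))
# base corners
for uv in((246,155),(388,100)): print(onz(C,np.array(uv)*k,.024),)
for uv in((290,268),(412,230)): print(onz(C,np.array(uv)*k,.125),)
```

```text
collar c meas [0.6164 0.1889 0.275 ] model [0.6215 0.1869 0.275 ]
172 [202, 205, 208, 212, 214, 212, 213, 210, 208, 203, 198, 195, 195, 192, 170, 166, 176, 178, 171, 180, 172, 163, 164, 162, 117, 48, 44, 47, 48, 46, 46, 46, 48, 49, 47, 46, 50, 46]
177 [188, 186, 179, 165, 141, 126, 105, 75, 51, 46, 47, 50, 139, 219, 230, 237, 241, 243, 245, 246, 245, 243, 239, 223, 190, 86, 50, 45, 42, 49, 48, 46, 47, 44, 46, 50, 47, 45]
182 [48, 48, 49, 45, 45, 47, 45, 46, 48, 49, 50, 50, 124, 222, 230, 236, 242, 243, 245, 247, 246, 244, 241, 226, 189, 89, 47, 41, 47, 47, 51, 45, 48, 41, 45, 46, 47, 47]
187 [48, 48, 47, 45, 46, 44, 47, 49, 45, 50, 50, 46, 109, 219, 231, 238, 241, 243, 245, 247, 246, 244, 242, 222, 191, 82, 48, 51, 47, 45, 47, 49, 48, 50, 46, 51, 44, 47]
192 [49, 45, 45, 48, 49, 47, 47, 46, 48, 49, 49, 46, 107, 217, 231, 238, 241, 243, 245, 247, 246, 245, 242, 229, 193, 117, 94, 94, 95, 94, 92, 95, 89, 81, 73, 61, 48, 48]
197 [52, 47, 52, 54, 47, 50, 49, 49, 47, 49, 48, 49, 88, 215, 231, 237, 241, 243, 245, 247, 247, 245, 242, 231, 193, 122, 98, 95, 97, 93, 95, 92, 96, 93, 94, 97, 95
[... 541 characters left out ...]
113, 115, 113, 114, 113]
217 [115, 112, 130, 156, 164, 162, 160, 162, 207, 237, 245, 245, 246, 245, 242, 234, 241, 243, 246, 247, 247, 247, 245, 246, 246, 246, 245, 244, 242, 186, 162, 163, 157, 148, 159, 165, 150, 124]
222 [170, 230, 240, 192, 163, 173, 192, 202, 206, 223, 234, 240, 240, 238, 240, 240, 242, 244, 245, 246, 245, 243, 241, 240, 237, 238, 242, 233, 212, 187, 165, 165, 165, 184, 217, 225, 160, 165]
tip r 0.09152479106730473 th 1.2308346387182372
mid r 0.06942132427344141 th 1.2350649005120555
dot r 0.05027871611591109 th 1.5987606315624878
bar r 0.05455196912366812 th -0.07977354142397387
[0.6622 0.0878 0.024 ]
[0.513  0.1426 0.024 ]
[0.6812 0.168  0.125 ]
[0.5607 0.2186 0.125 ]
```

```bash
sed -i 's/^O=.*/O=np.array([.629,.2175,0]);YAW=np.radians(69.5)/' h.py
python3 - <<'E'
from h import *
P1,M=leverpose(1.235,.07);P2,_=leverpose(1.235,0)
print(P1,P2);go(P1,M);go(P2,M,P1,M)
E
```

```text
[0.5637 0.1153 0.2831] [0.576  0.1481 0.2225]
dp [0.011, -0.0213, 0.0627] rot [-0.02, -0.05, 0.03] rows 1.6 0.1
dp [0.0, 0.0, 0.07] rot [0.0, 0.0, 0.0] rows 1.7 0.0
```

Emit:
step_arm:
  deltas:
    - {"dp": [0, 0, 0], "delta_rot": [0, 0, 0], "gripper": 0}

```text
clock: 2.12
position: [0.5418, 0.1077, 0.3466]
ee_rot: [-0.413, 0.874, 0.179, 0.184]
ft_force: [0.3, -0.6, -0.6]
opening: 0.0857
grasp_force: 0.0
```

Run:
```python
from h import *
s=st();P1,M=leverpose(1.235,.07);P2,_=leverpose(1.235,0)
go(P1,M);go(P2,M,P1,M)
```

```text
t 2.1167 p [0.5418 0.1077 0.3466] q [-0.364  0.167  0.443  2.025 -0.725  0.943  2.954] F [ 0.3 -0.6 -0.6] open 0.08566773605637337 g 0.0
[[-0.5912 -0.7878  0.1727]
 [-0.6564  0.5944  0.4646]
 [-0.4687  0.1613 -0.8685]]
dp [0.0119, -0.023, 0.0625] rot [-0.01, -0.05, 0.06] rows 1.6 0.1
dp [0.0, 0.0, 0.07] rot [0.0, 0.0, 0.0] rows 1.7 0.0
```

Emit:
step_arm:
  deltas:
    - {"dp": [0.006, -0.011, 0.01], "delta_rot": [0, 0, 0], "gripper": 0}
    - {"dp": [0.012, -0.023, 0.03], "delta_rot": [0, 0, 0], "gripper": 0}
    - {"dp": [0.012, -0.023, 0.062], "delta_rot": [0, 0, 0], "gripper": 0}
    - {"dp": [0.012, -0.023, 0.062], "delta_rot": [0, 0, 0], "gripper": 0}
    - {"dp": [0.012, -0.023, 0.062], "delta_rot": [0, 0, 0], "gripper": 0}

```text
clock: 2.53
position: [0.5625, 0.1159, 0.2831]
ee_rot: [-0.414, 0.874, 0.18, 0.182]
ft_force: [0.6, -0.3, 0.8]
opening: 0.0855
grasp_force: 0.0
```

Run:
```python
from h import *
s=st();P1,M=leverpose(1.235,.07);P2,_=leverpose(1.235,0)
go(P1,M);go(P2,M)
```

```text
t 2.5333 p [0.5625 0.1159 0.2831] q [-0.271  0.27   0.335  2.061 -0.824  0.843  3.073] F [ 0.6 -0.3  0.8] open 0.08552613382031511 g 0.0
[[-0.5908 -0.7887  0.1697]
 [-0.6574  0.5926  0.4655]
 [-0.4677  0.1635 -0.8686]]
dp [-0.0003, -0.0013, -0.0001] rot [0.02, -0.06, 0.06] rows 0.0 0.1
dp [-0.0007, -0.0014, 0.0699] rot [0.02, -0.06, 0.06] rows 1.7 0.1
```

Run:
```python
from h import *
P1,_=leverpose(1.235,.05);P2,_=leverpose(1.235,0);P3,M=leverpose(.88);P25,_=leverpose(1.05)
go(P1,M);go(P2,M,P1,M);go(P25,M,P2,M);go(P3,M,P2,M)
```

```text
dp [-0.0004, -0.0013, 0.0199] rot [0.01, -0.06, 3.45] rows 0.5 2.9
dp [0.0, 0.0, 0.05] rot [0.0, 0.0, 0.0] rows 1.2 0.0
dp [0.0037, 0.0137, 0.0] rot [0.0, 0.0, 0.0] rows 0.3 0.0
dp [0.0048, 0.0268, 0.0] rot [0.0, 0.0, 0.0] rows 0.7 0.0
```

Emit:
step_arm:
  deltas:
    - {"dp": [0, -0.001, 0], "delta_rot": [0, 0, 1.15], "gripper": 0.3}
    - {"dp": [0, -0.001, 0], "delta_rot": [0, -0.03, 2.3], "gripper": 0.3}
    - {"dp": [0, -0.001, 0.01], "delta_rot": [0, -0.06, 3.45], "gripper": 0.3}
    - {"dp": [0, -0.001, 0.02], "delta_rot": [0, -0.06, 3.45], "gripper": 0.3}
    - {"dp": [0, -0.001, 0.02], "delta_rot": [0, -0.06, 3.45], "gripper": 0.3}

```text
clock: 2.95
position: [0.5681, 0.1238, 0.2662]
ee_rot: [-0.251, 0.933, 0.21, 0.152]
ft_force: [-0.1, 1.0, -0.2]
opening: 0.0598
grasp_force: 0.0
```

Emit:
step_arm:
  deltas:
    - {"dp": [0, 0, 0.015], "delta_rot": [0, 0, 0], "gripper": 0.3}
    - {"dp": [0, 0, 0.035], "delta_rot": [0, 0, 0], "gripper": 0.3}
    - {"dp": [0, 0, 0.05], "delta_rot": [0, 0, 0], "gripper": 0.3}
    - {"dp": [0, 0, 0.05], "delta_rot": [0, 0, 0], "gripper": 0.3}
    - {"dp": [0, 0, 0.05], "delta_rot": [0, 0, 0], "gripper": 0.3}

```text
clock: 3.37
position: [0.5776, 0.146, 0.2231]
ee_rot: [-0.249, 0.933, 0.21, 0.151]
ft_force: [-0.1, -1.0, 1.2]
opening: 0.0597
grasp_force: 0.0
```

Run:
```python
from h import *
s=st();I=get_image("wrist")[:,:,::-1]
cv2.imwrite("pics/w2.png",I)
P2,M=leverpose(.88);go(P2,M)
```

```text
t 3.3667 p [0.5776 0.146  0.2231] q [-0.314  0.369  0.333  2.102 -0.987  0.745  2.85 ] F [-0.1 -1.   1.2] open 0.05970113046199265 g 0.0
[[-0.8297 -0.529   0.178 ]
 [-0.4018  0.7875  0.4674]
 [-0.3874  0.3163 -0.8659]]
dp [0.0061, 0.0297, 0.0018] rot [-0.03, 0.03, 0.0] rows 0.7 0.0
```

View pics/w2.png

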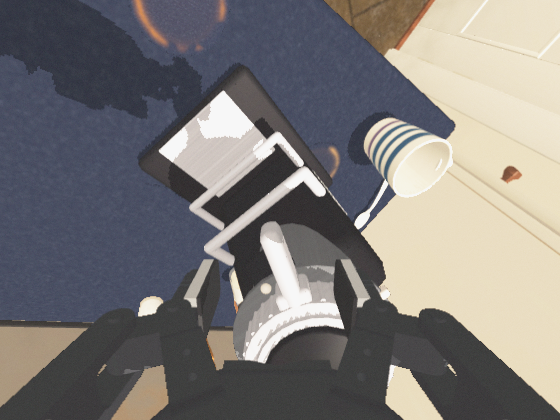

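The lever, from (270,232) to (295,300), stands between the fingertips at (205,265) and (345,265). I'll carry it across and close on it.

Emit:
step_arm:
  deltas:
    - {"dp": [0.003, 0.01, 0.001], "delta_rot": [0, 0, 0], "gripper": 0.3}
    - {"dp": [0.005, 0.02, 0.002], "delta_rot": [0, 0, 0], "gripper": 0.4}
    - {"dp": [0.006, 0.03, 0.002], "delta_rot": [0, 0, 0], "gripper": 0.5}
    - {"dp": [0.006, 0.03, 0.002], "delta_rot": [0, 0, 0], "gripper": 1}
    - {"dp": [0.006, 0.03, 0.002], "delta_rot": [0, 0, 0], "gripper": 1}
    - {"dp": [0.006, 0.03, 0.002], "delta_rot": [0, 0, 0], "gripper": 1}
    - {"dp": [0.006, 0.03, 0.002], "delta_rot": [0, 0, 0], "gripper": 1}
    - {"dp": [0.006, 0.03, 0.002], "delta_rot": [0, 0, 0], "gripper": 1}

```text
clock: 4.08
position: [0.5578, 0.1675, 0.2282]
ee_rot: [-0.248, 0.934, 0.21, 0.152]
ft_force: [-0.4, 0.1, 0.0]
opening: -0.0001
grasp_force: 0.0
```

Run:
```python
from h import *
s=st()
P0=np.array(s["position"]);M0=R.from_quat(s["ee_rot"]).as_matrix();c,d,t,a=lever(.88)
P,M=leverpose(.88);print("off",P0-P)
for dth in (.1,.2,.3,.4,.5,.6,.7,.8,.88):
    q=R.from_rotvec(-dth*a).as_matrix();go(c+q@(P0-c),q@M0)
```

```text
t 4.0833 p [0.5578 0.1675 0.2282] q [-0.359  0.335  0.324  2.138 -0.991  0.71   2.812] F [-0.4  0.1  0. ] open -5.857285780742937e-05 g 0.0
[[-0.8309 -0.5267  0.1795]
 [-0.3993  0.7891  0.4667]
 [-0.3874  0.3161 -0.866 ]]
off [ 0.      0.0003 -0.0009]
dp [-0.0004, 0.0077, -0.0] rot [0.0, 0.0, 0.95] rows 0.2 0.8
dp [-0.0015, 0.0153, -0.0001] rot [0.01, 0.01, 1.91] rows 0.4 1.6
dp [-0.0034, 0.0228, -0.0001] rot [0.01, 0.01, 2.86] rows 0.6 2.4
dp [-0.006, 0.0301, -0.0001] rot [0.01, 0.01, 3.82] rows 0.7 3.2
dp [-0.0094, 0.037, -0.0001] rot [0.01, 0.02, 4.77] rows 0.9 4.0
dp [-0.0134, 0.0436, -0.0001] rot [0.02, 0.02, 5.73] rows 1.1 4.8
dp [-0.018, 0.0498, -0.0001] rot [0.02, 0.02, 6.68] rows 1.3 5.6
dp [-0.0233, 0.0555, -0.0001] rot [0.02, 0.03, 7.64] rows 1.4 6.4
dp [-0.0279, 0.0596, -0.0001] rot [0.03, 0.03, 8.4] rows 1.6 7.0
```

Run:
```python
from h import *
I=get_image("wrist")[:,:,::-1]
cv2.imwrite("pics/w3.png",I[130:420,130:450])
```

```text
(no output)
```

View pics/w3.png

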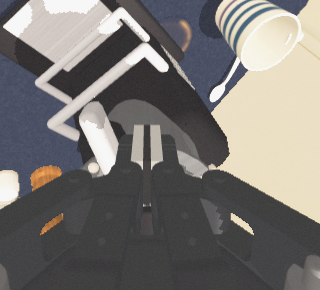

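The fingers closed beside the lever, which is still at crop (100,135), so it was missed. I'll check heights by two-view triangulation.

Run:
```python
from h import *
from types import SimpleNamespace
M1=np.array([[-0.5957,-0.7839,0.1749],[-0.6536,0.5997,0.4618],[-0.4669,0.1608,-0.8696]])
s1=dict(position=[0.5438,0.1043,0.3457],ee_rot=R.from_matrix(M1).as_quat())
W1=cam("wrist",s1);T=cam("top");k=.7
M2=np.array([[-.8297,-.529,.178],[-.4018,.7875,.4674],[-.3874,.3163,-.8659]])
W2=cam("wrist",dict(position=[.5776,.146,.2231],ee_rot=R.from_matrix(M2).as_quat()))
g=lambda x,y:(115+x*150/800,155+y*110/587)
print("tip",meet(W1,(366*k,249*k),T,g(598,285)))
c,d,t,a=lever(1.235);print("expected tip top",c+.098*d+.012*a)
print("mark",meet(W1,(437*k,342*k),T,g(400,262)))
print("exp tip W1,W2,top",[proj(x,c+.098*d+.012*a) for x in(W1,W2,T)],"obs",(256,174),(270,228),g(598,285))
print("exp root W1,W2",[proj(x,c+.055*d+.012*a) for x in(W1,W2,T)])
print("exp bar mid W1 W2 T",[proj(x,O+G()@[-.035,0,.125]) for x in(W1,W2,T)])
s=state();W3=cam("wrist",s)
for r in (.098,.077,.06): print("W3",proj(W3,c+r*d+.012*a),proj(W3,c+r*d-.012*a))
I=cv2.imread("pics/w2.png",0)
for r in (240,255,270,285): print(r,I[r,255:312].tolist())
```

```text
tip (array([0.5629, 0.1225, 0.2412]), np.float64(0.0032616523893926317))
expected tip top [0.5581 0.12   0.2391]
mark (array([0.5693, 0.212 , 0.2687]), np.float64(0.000804762375129356))
exp tip W1,W2,top [array([256.5163, 169.2127]), array([266.947, 228.037]), array([227.8404, 210.9936])] obs (256, 174) (270, 228) (227.125, 208.40715502555366)
exp root W1,W2 [array([257.3672, 212.1142]), array([293.0882, 292.5016]), array([216.0303, 199.5377])]
exp bar mid W1 W2 T [array([245.192 , 170.0279]), array([255.5166, 207.9433]), array([211.6015, 196.705 ])]
W3 [213.4553 239.6627] [221.3908 224.5021]
W3 [228.7342 271.9195] [234.5809 253.3645]
W3 [240.3237 296.3728] [244.6652 275.4215]
240 [48, 43, 46, 50, 49, 176, 213, 222, 229, 234, 238, 240, 244, 246, 246, 245, 246, 208, 205, 200, 202, 197, 198, 191, 181, 175, 166, 182, 166, 199, 128, 99, 99, 100, 99, 101, 104, 104, 101, 101, 100, 100, 100, 101, 104, 99, 102, 101, 103, 100, 101, 103, 101, 101, 102, 101, 101]
255 [49, 50, 48, 51, 51, 51, 48, 50, 49, 53, 89, 212, 229, 235, 239, 241, 242, 244, 246, 246, 247, 247, 247, 247, 247, 247, 247, 246, 245, 243, 235, 223, 208, 203, 201, 181, 104, 102, 101, 104, 102, 104, 103, 105, 102, 101, 103, 102, 101, 98, 103, 103, 102, 99, 99, 102, 103]
270 [50, 49, 51, 52, 48, 49, 49, 51, 52, 50, 53, 54, 51, 47, 52, 50, 77, 207, 228, 235, 238, 241, 243, 244, 246, 246, 247, 247, 247, 247, 247, 247, 247, 246, 245, 243, 234, 220, 207, 208, 193, 141, 124, 124, 124, 125, 123, 122, 124, 124, 124, 123, 125, 122, 121, 120, 122]
285 [70, 88, 100, 109, 116, 122, 167, 206, 220, 222, 223, 222, 223, 219, 206, 165, 122, 120, 120, 122, 143, 169, 167, 201, 229, 235, 238, 241, 243, 244, 246, 246, 247, 247, 247, 247, 247, 247, 247, 246, 245, 242, 231, 216, 165, 178, 177, 178, 179, 178, 176, 173, 182, 196, 164, 166, 174]
```

Run:
```python
from h import *
S=cam("side")
for z in(0,.02,.045,.07): print(z,proj(S,np.array([.2705,.6719,.1928+z])))
for dy in(-.045,.045): print(proj(S,np.array([.2705+.373*dy,.6719+.928*dy,.1928+.013])))
I=cv2.imread("pics/side0.png",0)[72:118,210:248]
for i,r in enumerate(I[::2]): print(72+2*i,''.join('#' if v<60 else '+' if v<110 else '.' for v in r))
```

```text
0 [231.101  117.0103]
0.02 [230.7616 113.1273]
0.045 [230.3341 108.2164]
0.07 [229.9028 103.2413]
[225.9921 118.7169]
[235.6264 110.397 ]
72 ......................................
74 ..........+..............+............
76 .........+++...........+++............
78 ..........++++++++++++++++............
80 ..........++++++++++++++++............
82 ..........++++++++++++++++++..........
84 ..........+++++++++++++++++++.........
86 ............+++++++++++++++++.........
88 .............++++++++++++++++.........
90 .............+++++++++++++..++........
92 .........++++++++++++++++++++.........
94 .........+++++++++++++++++++..........
96 .........+++++...++++..++++...........
98 .........++++++++++....++++...........
100 .........+++++++.+......++++..........
102 .........++++++++.......++++..........
104 ...........++++++.....................
106 .............+++......................
108 .............+++......................
110 ..............++......................
112 ......................................
114 ......................................
116 ......................................
```

The side view agrees with the wrist view: the real fingertips stand about 40 mm behind the reported TCP. I'll use an effective grasp offset of 0.059 m, then reopen, go back over the lever and go deeper.

```bash
sed -i 's/^O=/tcp_to_grasp=.058\nO=/' h.py
python3 - <<'E'
from h import *
_,M=leverpose(.88);P0,_=leverpose(1.235,.04);P1,_=leverpose(1.235);P2,_=leverpose(.88)
go(P0,M);go(P1,M,P0,M);go(P2,M,P1,M)
E
```

```text
dp [-0.0051, -0.0267, -0.0016] rot [-0.03, 0.03, -0.02] rows 0.7 0.0
dp [0.0, 0.0, 0.04] rot [0.0, 0.0, 0.0] rows 1.0 0.0
dp [0.0048, 0.0268, 0.0] rot [0.0, 0.0, 0.0] rows 0.7 0.0
```

Emit:
step_arm:
  deltas:
    - {"dp": [-0.002, -0.01, -0.002], "delta_rot": [0, 0, 0], "gripper": 0.25}
    - {"dp": [-0.005, -0.027, -0.002], "delta_rot": [0, 0, 0], "gripper": 0.25}
    - {"dp": [-0.005, -0.027, -0.002], "delta_rot": [0, 0, 0], "gripper": 0.25}
    - {"dp": [-0.005, -0.027, -0.002], "delta_rot": [0, 0, 0], "gripper": 0.25}
    - {"dp": [-0.005, -0.027, -0.002], "delta_rot": [0, 0, 0], "gripper": 0.25}
    - {"dp": [-0.005, -0.027, -0.002], "delta_rot": [0, 0, 0], "gripper": 0.25}

```text
clock: 4.63
position: [0.575, 0.1481, 0.2233]
ee_rot: [-0.248, 0.933, 0.21, 0.151]
ft_force: [0.3, -0.0, 0.7]
opening: 0.064
grasp_force: 0.0
```

Emit:
step_arm:
  deltas:
    - {"dp": [0, 0, 0.012], "delta_rot": [0, 0, 0], "gripper": 0.25}
    - {"dp": [0, 0, 0.025], "delta_rot": [0, 0, 0], "gripper": 0.25}
    - {"dp": [0, 0, 0.04], "delta_rot": [0, 0, 0], "gripper": 0.25}
    - {"dp": [0, 0, 0.04], "delta_rot": [0, 0, 0], "gripper": 0.25}

```text
clock: 4.97
position: [0.5806, 0.1688, 0.1869]
ee_rot: [-0.249, 0.933, 0.211, 0.15]
ft_force: [0.1, 0.2, 0.2]
opening: 0.0641
grasp_force: 0.0
```

Emit:
step_arm:
  deltas:
    - {"dp": [0.002, 0.01, 0], "delta_rot": [0, 0, 0], "gripper": 0.3}
    - {"dp": [0.004, 0.02, 0], "delta_rot": [0, 0, 0], "gripper": 0.4}
    - {"dp": [0.005, 0.027, 0], "delta_rot": [0, 0, 0], "gripper": 0.5}
    - {"dp": [0.005, 0.027, 0], "delta_rot": [0, 0, 0], "gripper": 1}
    - {"dp": [0.005, 0.027, 0], "delta_rot": [0, 0, 0], "gripper": 1}
    - {"dp": [0.005, 0.027, 0], "delta_rot": [0, 0, 0], "gripper": 1}
    - {"dp": [0.005, 0.027, 0], "delta_rot": [0, 0, 0], "gripper": 1}

```text
clock: 5.55
position: [0.5646, 0.1845, 0.1959]
ee_rot: [-0.247, 0.934, 0.21, 0.152]
ft_force: [-1.8, -4.5, 2.8]
opening: 0.0115
grasp_force: 58.5
```

Run:
```python
from h import *
s=st()
P0=np.array(s["position"]);M0=R.from_quat(s["ee_rot"]).as_matrix();c,d,t,a=lever(.88)
P,M=leverpose(.88);print("off",P0-P)
for dth in (.1,.2,.3,.4,.5,.6,.7,.8,.88,.9):
    q=R.from_rotvec(-dth*a).as_matrix();go(c+q@(P0-c),q@M0)
```

```text
t 5.55 p [0.5646 0.1845 0.1959] q [-0.354  0.391  0.283  2.152 -1.082  0.655  2.886] F [-1.8 -4.5  2.8] open 0.011479159580982593 g 58.487436175346375
[[-0.832  -0.5246  0.1806]
 [-0.3969  0.7903  0.4668]
 [-0.3876  0.3167 -0.8657]]
off [-0.0001 -0.0011  0.0008]
dp [-0.0003, 0.0077, -0.0] rot [0.0, 0.0, 0.95] rows 0.2 0.8
dp [-0.0014, 0.0154, -0.0001] rot [0.01, 0.01, 1.91] rows 0.4 1.6
dp [-0.0032, 0.0229, -0.0001] rot [0.01, 0.01, 2.86] rows 0.6 2.4
dp [-0.0057, 0.0301, -0.0001] rot [0.02, 0.02, 3.82] rows 0.7 3.2
dp [-0.009, 0.0371, -0.0001] rot [0.02, 0.02, 4.77] rows 0.9 4.0
dp [-0.013, 0.0437, -0.0001] rot [0.02, 0.02, 5.73] rows 1.1 4.8
dp [-0.0176, 0.0499, -0.0001] rot [0.03, 0.03, 6.68] rows 1.3 5.6
dp [-0.0228, 0.0556, -0.0001] rot [0.03, 0.03, 7.64] rows 1.4 6.4
dp [-0.0273, 0.0598, -0.0001] rot [0.03, 0.03, 8.4] rows 1.6 7.0
dp [-0.0285, 0.0608, -0.0001] rot [0.04, 0.03, 8.59] rows 1.6 7.2
```

Emit:
step_arm:
  deltas:
    - {"dp": [0, 0.0077, 0], "delta_rot": [0, 0, 0.95], "gripper": 1}
    - {"dp": [-0.0014, 0.0154, 0], "delta_rot": [0, 0, 1.9], "gripper": 1}
    - {"dp": [-0.0032, 0.0229, 0], "delta_rot": [0, 0, 2.86], "gripper": 1}
    - {"dp": [-0.0057, 0.0301, 0], "delta_rot": [0, 0, 3.82], "gripper": 1}
    - {"dp": [-0.0057, 0.0301, 0], "delta_rot": [0, 0, 3.82], "gripper": 1}
    - {"dp": [-0.0057, 0.0301, 0], "delta_rot": [0, 0, 3.82], "gripper": 1}

```text
clock: 6.05
position: [0.5537, 0.2118, 0.2085]
ee_rot: [-0.057, 0.964, 0.237, 0.108]
ft_force: [-1.6, -3.0, 5.7]
opening: 0.011
grasp_force: 59.7
```

Run:
```python
from h import *
s=st()
P0=np.array(s["position"]);M0=R.from_quat(s["ee_rot"]).as_matrix();c,d,t,a=lever(.48)
P,M=leverpose(.48);print("off",P0-P,"F tool",M0.T@s["ft_force"])
for th in (.36,.24,.12,0): go(*leverpose(th))
```

```text
t 6.05 p [0.5537 0.2118 0.2085] q [-0.467  0.367  0.354  2.162 -1.095  0.659  2.443] F [-1.6 -3.   5.7] open 0.010969869779203693 g 59.67201054096222
[[-0.9703 -0.161   0.1805]
 [-0.0591  0.8814  0.4686]
 [-0.2345  0.444  -0.8648]]
off [-0.0002  0.0002  0.0015] F tool [ 0.4372  0.1617 -6.6466]
dp [-0.0004, 0.0083, 0.0013] rot [0.0, 0.05, 1.12] rows 0.2 0.9
dp [-0.002, 0.0174, 0.0013] rot [0.01, 0.05, 2.27] rows 0.4 1.9
dp [-0.0047, 0.0263, 0.0013] rot [0.01, 0.05, 3.41] rows 0.6 2.9
dp [-0.0085, 0.0347, 0.0013] rot [0.01, 0.05, 4.56] rows 0.9 3.8
```

Emit:
step_arm:
  deltas:
    - {"dp": [-0.0004, 0.0083, 0], "delta_rot": [0, 0, 1.12], "gripper": 1}
    - {"dp": [-0.002, 0.0174, 0], "delta_rot": [0, 0, 2.26], "gripper": 1}
    - {"dp": [-0.0047, 0.0263, 0], "delta_rot": [0, 0, 3.41], "gripper": 1}
    - {"dp": [-0.0085, 0.0347, 0], "delta_rot": [0, 0, 4.55], "gripper": 1}
    - {"dp": [-0.0085, 0.0347, 0], "delta_rot": [0, 0, 4.55], "gripper": 1}
    - {"dp": [-0.0085, 0.0347, 0], "delta_rot": [0, 0, 4.55], "gripper": 1}

```text
clock: 6.55
position: [0.5565, 0.2447, 0.2269]
ee_rot: [0.17, 0.95, 0.257, 0.049]
ft_force: [-2.1, -1.3, 8.0]
opening: 0.0109
grasp_force: 59.8
```

Run:
```python
from h import *
s=st();M0=R.from_quat(s["ee_rot"]).as_matrix()
P,M=leverpose(0);print("off",s["position"]-P,"F tool",M0.T@s["ft_force"],"M tool",M0.T@s["ft_torque"]);go(P,M);go(*leverpose(-.03))
```

```text
t 6.55 p [0.5565 0.2447 0.2269] q [-0.6    0.358  0.445  2.133 -1.083  0.681  1.888] F [-2.1 -1.3  8. ] open 0.010926409452623688 g 59.79207158088684
[[-0.9372  0.2989  0.1798]
 [ 0.3488  0.8103  0.4709]
 [-0.005   0.5041 -0.8637]]
off [-0.      0.0011  0.0021] F tool [ 1.4813  2.3764 -7.9421] M tool [0.344  0.2776 0.0065]
dp [-0.0004, -0.002, 0.0013] rot [0.04, 0.03, 0.04] rows 0.1 0.1
dp [-0.0004, 0.0003, 0.0013] rot [0.05, 0.03, 0.32] rows 0.0 0.3
```

The lever is at about 0 in the model. I'll release it, retreat along the axis and check.

Emit:
step_arm:
  deltas:
    - {"dp": [0, 0, 0], "delta_rot": [0, 0, 0], "gripper": 0.5}
    - {"dp": [0, 0, 0], "delta_rot": [0, 0, 0], "gripper": 0.5}
    - {"dp": [0, 0, 0], "delta_rot": [0, 0, 0], "gripper": 0.4}
    - {"dp": [0, 0, -0.02], "delta_rot": [0, 0, 0], "gripper": 0.4}
    - {"dp": [0, 0, -0.05], "delta_rot": [0, 0, 0], "gripper": 0.4}
    - {"dp": [0, 0, -0.09], "delta_rot": [0, 0, 0], "gripper": 0.4}
    - {"dp": [0.03, 0, -0.11], "delta_rot": [0, 0, 0], "gripper": 0.4}
    - {"dp": [0.05, 0, -0.12], "delta_rot": [0, 0, 0], "gripper": 0.4}

```text
clock: 7.22
position: [0.4879, 0.2027, 0.3306]
ee_rot: [0.173, 0.95, 0.255, 0.05]
ft_force: [-0.6, 0.4, -0.1]
opening: 0.0511
grasp_force: 0.0
```

Emit:
step_arm:
  deltas:
    - {"dp": [0, 0, 0], "delta_rot": [0, 0, 0], "gripper": 0}

```text
clock: 7.3
position: [0.484, 0.2046, 0.3298]
ee_rot: [0.17, 0.95, 0.256, 0.047]
ft_force: [-0.2, -0.0, -0.9]
opening: 0.0621
grasp_force: 0.0
```

Run:
```python
from h import *
s=st();I=get_image("wrist")[:,:,::-1];cv2.imwrite("pics/w4raw.png",I)
C=cam("wrist",s);c,d,t,a=lever(0)
q=[proj(C,P).round(1).tolist() for P in (c+.025*a,c+.098*d+.012*a,c+.06*d+.012*a,O+G()@[-.035,0,.125])];print(q)
u,v=map(int,q[0]);y0,x0=max(0,v-150),max(0,u-200);print(x0,y0)
cv2.imwrite("pics/w4.png",cv2.resize(I[y0:y0+300,x0:x0+400],(800,600),interpolation=cv2.INTER_CUBIC)if 0 else I)
```

```text
t 7.3 p [0.484  0.2046 0.3298] q [-0.707  0.091  0.549  2.161 -0.756  0.769  1.571] F [-0.2 -0.  -0.9] open 0.062080012526899056 g 0.0
[[-0.9374  0.2997  0.1774]
 [ 0.3483  0.8106  0.4708]
 [-0.0027  0.5031 -0.8642]]
[[276.7, 356.6], [276.9, 253.5], [276.8, 292.0], [219.8, 273.8]]
76 206
```

View pics/w4.png

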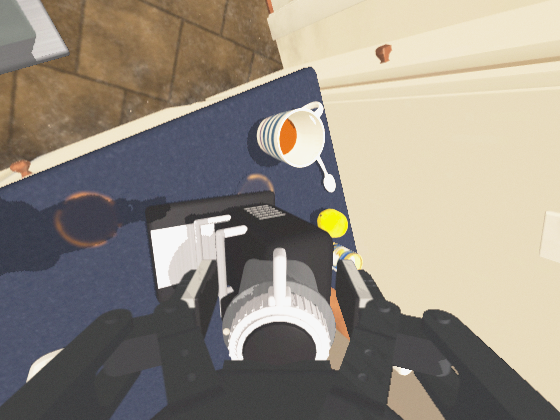

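The wrist view shows the lever from (280,250) to (280,292) pointing straight out, covering the bar mark, with the dot at (227,331) a quarter turn away. I'll compute the angle numerically and plan the pan approach.

Run:
```python
from h import *
s=state();C=cam("wrist",s);c,d,t,a=lever(0);I=cv2.imread("pics/w4raw.png",0)
def onpl(uv,h):
    o,r=ray(C,uv);P=c+h*a;return o+r*(a@(P-o))/(a@r)
pts=[]
for r in range(256,284,4):
    x=np.where(I[r,262:300]>195)[0]+262;m=(x[0]+x[-1])/2;pts.append(onpl((m,r),.012));print(r,x[0],x[-1])
pts=np.array(pts);y=G()@[0,1,0];x=np.cross(a,y)
v=pts[0]-pts[-1];print("lever th by direction",np.arctan2(v@x,v@y))
for h in(.0,):
    D=onpl((227,331),-.012)-c;print("dot th",np.arctan2(D@x,D@y),np.linalg.norm(D))
mean=pts.mean(0)-c;print("lever offset across",mean@x,"along",mean@y)
# pan pre-grasp
yaw=np.radians(26.1);g=R.from_euler("z",yaw).as_matrix();o=np.array([.508,-.218,0])
M=g@np.array([[-1,0,0],[0,1,0],[0,0,-1.]])
H=o+g@[-.068,0,.045];P=H-M[:,2]*(-.058)*1.0
Pg=H+M[:,2]*.058
P1=np.array([.43,.0,.30]);P2=Pg+[-.04,-.02,.16]
print(Pg);go(P1,M);go(P2,M,P1,M)
```

```text
256 276 285
260 274 285
264 274 285
268 274 285
272 274 285
276 274 285
280 274 285
lever th by direction -0.030456773626702613
dot th 1.6325345091633015 0.05259495237425515
lever offset across -0.002660489883541556 along 0.08286550448953399
[ 0.4469 -0.2479 -0.013 ]
dp [-0.0191, -0.1973, -0.0809] rot [4.73, 2.08, -7.56] rows 5.1 7.7
dp [0.1386, -0.2304, 0.153] rot [0.0, 0.0, 0.0] rows 7.4 0.0
```

Emit:
step_arm:
  deltas:
    - {"dp": [0, -0.025, -0.01], "delta_rot": [0.59, 0.26, -0.95], "gripper": 0}
    - {"dp": [0, -0.05, -0.02], "delta_rot": [1.18, 0.52, -1.9], "gripper": 0}
    - {"dp": [-0.01, -0.075, -0.03], "delta_rot": [1.77, 0.78, -2.85], "gripper": 0}
    - {"dp": [-0.01, -0.1, -0.04], "delta_rot": [2.36, 1.04, -3.8], "gripper": 0}
    - {"dp": [-0.015, -0.125, -0.05], "delta_rot": [2.95, 1.3, -4.75], "gripper": 0}
    - {"dp": [-0.02, -0.15, -0.06], "delta_rot": [3.54, 1.56, -5.7], "gripper": 0}
    - {"dp": [-0.02, -0.175, -0.07], "delta_rot": [4.13, 1.82, -6.65], "gripper": 0}
    - {"dp": [-0.02, -0.197, -0.08], "delta_rot": [4.73, 2.08, -7.56], "gripper": 0}

```text
clock: 8.02
position: [0.4331, -0.0018, 0.2983]
ee_rot: [-0.227, 0.974, -0.003, -0.002]
ft_force: [-1.1, 1.1, 0.5]
opening: 0.0852
grasp_force: 0.0
```

```bash
cat >> h.py <<'E'
def panpose(o,yaw,dz=0,r=.068): # TCP pose gripping the handle of a pan at origin o
    g=R.from_euler("z",yaw).as_matrix();M=g@np.array([[-1,0,0],[0,1,0],[0,0,-1.]])
    return np.array(o)+g@[-r,0,.045+dz]+M[:,2]*.058,M
E
python3 - <<'E'
from h import *
s=st();P,M=panpose([.508,-.218,0],np.radians(26.1));go(P+[-.04,-.02,.16],M)
E
```

```text
t 8.0167 p [ 0.4331 -0.0018  0.2983] q [-0.654  0.088  0.598  2.126 -0.052  0.946  2.001] F [-1.1  1.1  0.5] open 0.08521678040183048 g 0.0
[[-0.8972 -0.4416 -0.002 ]
 [-0.4416  0.8972 -0.0074]
 [ 0.0051 -0.0057 -1.    ]]
dp [0.1403, -0.2264, 0.1533] rot [-0.05, -0.05, 0.02] rows 7.4 0.1
```

Emit:
step_arm:
  deltas:
    - {"dp": [0.017, -0.028, 0.01], "delta_rot": [0, 0, 0], "gripper": 0}
    - {"dp": [0.035, -0.057, 0.03], "delta_rot": [0, 0, 0], "gripper": 0}
    - {"dp": [0.055, -0.09, 0.05], "delta_rot": [0, 0, 0], "gripper": 0}
    - {"dp": [0.075, -0.122, 0.07], "delta_rot": [0, 0, 0], "gripper": 0}
    - {"dp": [0.095, -0.155, 0.09], "delta_rot": [0, 0, 0], "gripper": 0}
    - {"dp": [0.115, -0.187, 0.115], "delta_rot": [0, 0, 0], "gripper": 0}
    - {"dp": [0.13, -0.21, 0.135], "delta_rot": [0, 0, 0], "gripper": 0}
    - {"dp": [0.14, -0.226, 0.153], "delta_rot": [0, 0, 0], "gripper": 0}

```text
clock: 8.68
position: [0.4048, -0.2692, 0.1443]
ee_rot: [-0.223, 0.975, -0.002, -0.002]
ft_force: [0.8, 0.2, 0.6]
opening: 0.0854
grasp_force: 0.0
```

Emit:
step_arm:
  deltas:
    - {"dp": [0, 0, 0], "delta_rot": [0, 0, 0], "gripper": 0}

```text
clock: 8.77
position: [0.403, -0.2696, 0.1432]
ee_rot: [-0.221, 0.975, -0.001, -0.004]
ft_force: [0.1, -1.0, 0.3]
opening: 0.0854
grasp_force: 0.0
```

Run:
```python
from h import *
s=st();I=get_image("wrist")[:,:,::-1];cv2.imwrite("pics/w5.png",I)
C=cam("wrist",s);g=R.from_euler("z",np.radians(26.1)).as_matrix();o=np.array([.508,-.218,0])
for n,p in dict(handleend=[-.091,0,.0515],handleroot=[-.039,0,.0515],tubFL=[-.035,.042,.056],tubFR=[-.035,-.042,.056],wallL=[.035,.042,.087],wallR=[.035,-.042,.087],foldL=[.06,.042,.087],foldR=[.06,-.042,.087]).items(): print(n,proj(C,o+g@p).round(1))
```

```text
t 8.7667 p [ 0.403  -0.2696  0.1432] q [ 0.039  0.429  0.597  2.2   -0.399  0.622  2.94 ] F [ 0.1 -1.   0.3] open 0.08539487839442816 g 0.0
[[-0.9021 -0.4314 -0.0071]
 [-0.4314  0.9022 -0.0043]
 [ 0.0083 -0.0008 -1.    ]]
handleend [276.9 229.9]
handleroot [277.3 277.1]
tubFL [318.4 282.5]
tubFR [236.4 283.2]
wallL [320.3 361. ]
wallR [235.9 361.6]
foldL [319.5 380.8]
foldR [237.1 381.4]
```

View pics/w5.png

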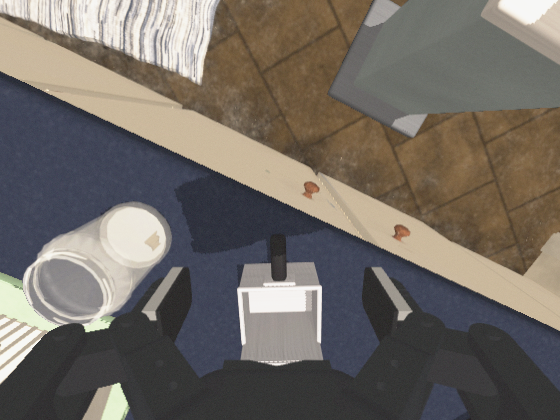

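The pan's handle runs from (278,236) to (280,280) and the tub's front rim lies at row 287, centre column 280. That puts the pan about 5 mm from my estimate; the jar is well clear. I'll correct and descend.

Run:
```python
from h import *
P,M=panpose([.5114,-.2136,0],np.radians(26.1));go(P+[0,0,.06],M);go(P,M)
```

```text
dp [-0.0527, 0.001, 0.097] rot [0.01, -0.06, -0.07] rows 2.6 0.1
dp [-0.0531, 0.001, 0.157] rot [0.01, -0.06, -0.07] rows 4.0 0.1
```

Emit:
step_arm:
  deltas:
    - {"dp": [-0.025, 0, 0.02], "delta_rot": [0, 0, 0], "gripper": 0}
    - {"dp": [-0.045, 0.001, 0.05], "delta_rot": [0, -0.06, 0], "gripper": 0}
    - {"dp": [-0.053, 0.001, 0.08], "delta_rot": [0, -0.06, 0], "gripper": 0}
    - {"dp": [-0.053, 0.001, 0.1], "delta_rot": [0, -0.06, 0], "gripper": 0}
    - {"dp": [-0.053, 0.001, 0.12], "delta_rot": [0, -0.06, 0], "gripper": 0}
    - {"dp": [-0.053, 0.001, 0.14], "delta_rot": [0, -0.06, 0], "gripper": 0.2}
    - {"dp": [-0.053, 0.001, 0.155], "delta_rot": [0, -0.06, 0], "gripper": 0.2}
    - {"dp": [-0.053, 0.001, 0.155], "delta_rot": [0, -0.06, 0], "gripper": 0.3}

```text
clock: 9.48
position: [0.4525, -0.2387, -0.0106]
ee_rot: [-0.226, 0.974, 0.001, 0.001]
ft_force: [-0.4, 1.0, 0.5]
opening: 0.0601
grasp_force: 0.0
```

Run:
```python
from h import *
s=st()
P,M=panpose([.5114,-.2136,0],np.radians(26.1));go(P,M)
I=get_image("wrist")[:,:,::-1];cv2.imwrite("pics/w6.png",I)
```

```text
t 9.4833 p [ 0.4525 -0.2387 -0.0106] q [ 0.205  0.692  0.268  2.213 -0.61   0.307  3.028] F [-0.4  1.   0.5] open 0.06005880644590799 g 0.0
[[-0.8976 -0.4408  0.0017]
 [-0.4408  0.8976  0.0035]
 [-0.003   0.0024 -1.    ]]
dp [0.0041, -0.0033, 0.0024] rot [0.02, 0.03, 0.01] rows 0.1 0.0
```

Emit:
step_arm:
  deltas:
    - {"dp": [0.004, -0.002, 0.002], "delta_rot": [0, 0, 0], "gripper": 0.5}
    - {"dp": [0.004, -0.002, 0.002], "delta_rot": [0, 0, 0], "gripper": 0.7}
    - {"dp": [0.004, -0.002, 0.002], "delta_rot": [0, 0, 0], "gripper": 1}
    - {"dp": [0.004, -0.002, 0.002], "delta_rot": [0, 0, 0], "gripper": 1}
    - {"dp": [0.004, -0.002, 0.002], "delta_rot": [0, 0, 0], "gripper": 1}
    - {"dp": [0.004, -0.002, 0.002], "delta_rot": [0, 0, 0], "gripper": 1}

```text
clock: 10.03
position: [0.4505, -0.245, -0.0095]
ee_rot: [-0.225, 0.974, -0.001, 0.003]
ft_force: [-1.1, -0.0, 5.4]
opening: 0.0145
grasp_force: 60.4
```

Run:
```python
from h import *
s=st()
print(s["ft_force"],s["ft_torque"])
```

```text
t 10.0333 p [ 0.4505 -0.245  -0.0095] q [ 0.22   0.689  0.264  2.215 -0.603  0.3    3.031] F [-1.1 -0.   5.4] open 0.014546755361627844 g 60.42345643043518
[[-0.8986 -0.4387  0.0061]
 [-0.4387  0.8986 -0.0003]
 [-0.0053 -0.003  -1.    ]]
[-1.1238 -0.0481  5.4254] [0.1436 0.0822 0.0702]
```

Emit:
step_arm:
  deltas:
    - {"dp": [0, 0, -0.015], "delta_rot": [0, 0, 0], "gripper": 1}
    - {"dp": [0, 0, -0.04], "delta_rot": [0, 0, 0], "gripper": 1}
    - {"dp": [0, 0, -0.07], "delta_rot": [0, 0, 0], "gripper": 1}
    - {"dp": [0, 0, -0.1], "delta_rot": [0, 0, 0], "gripper": 1}
    - {"dp": [0, 0, -0.12], "delta_rot": [0, 0, 0], "gripper": 1}
    - {"dp": [0, 0, -0.12], "delta_rot": [0, 0, 0], "gripper": 1}

```text
clock: 10.53
position: [0.4516, -0.2461, 0.1131]
ee_rot: [-0.225, 0.974, -0.003, 0.005]
ft_force: [0.4, -0.1, -1.3]
opening: 0.0145
grasp_force: 59.4
```

Run:
```python
from h import *
s=st();I=get_image("wrist")[:,:,::-1];cv2.imwrite("pics/w7.png",I)
C=cam("wrist",s);M=R.from_quat(s["ee_rot"]).as_matrix()
# bright pan rim columns profile
g=cv2.cvtColor(np.ascontiguousarray(I),6)
for col in (255,300): print(col,[(r,int(g[r,col])) for r in range(250,345,3)])
for row in (330,345): print(row,[(c,int(g[row,c])) for c in range(225,345,3)])
o=np.array(s["position"])
for r in(.068,.072,.064):
    g2=M@np.diag([-1,1,-1]) # pan axes
    org=o-M[:,2]*.058-g2@[-r,0,.045]
    print(r,org,[proj(C,org+g2@p).round(1).tolist() for p in([-.035,.042,.056],[-.035,-.042,.056],[-.038,0,.056],[-.032,0,.056])])
```

```text
t 10.5333 p [ 0.4516 -0.2461  0.1131] q [ 0.039  0.494  0.503  2.17  -0.446  0.566  2.897] F [ 0.4 -0.1 -1.3] open 0.014489479230755569 g 59.3648225069046
[[-0.8986 -0.4387  0.0113]
 [-0.4388  0.8986 -0.0028]
 [-0.0089 -0.0075 -0.9999]]
255 [(250, 54), (253, 53), (256, 155), (259, 155), (262, 156), (265, 156), (268, 155), (271, 155), (274, 154), (277, 154), (280, 155), (283, 140), (286, 90), (289, 61), (292, 62), (295, 64), (298, 67), (301, 59), (304, 58), (307, 54), (310, 55), (313, 50), (316, 53), (319, 54), (322, 54), (325, 51), (328, 50), (331, 117), (334, 174), (337, 147), (340, 155), (343, 158)]
300 [(250, 48), (253, 49), (256, 155), (259, 154), (262, 155), (265, 154), (268, 155), (271, 154), (274, 154), (277, 156), (280, 155), (283, 156), (286, 154), (289, 156), (292, 189), (295, 188), (298, 186), (301, 54), (304, 53), (307, 55), (310, 50), (313, 52), (316, 56), (319, 52), (322, 51), (325, 54), (328, 49), (331, 56), (334, 52), (337, 56), (340, 55), (343, 54)]
330 [(225, 54), (228, 53), (231, 54), (234, 58), (237, 54), (240, 52), (243, 55), (246, 56), (249, 50), (252, 57), (255
[... 378 characters left out ...]
237, 57), (240, 53), (243, 49), (246, 52), (249, 48), (252, 50), (255, 156), (258, 156), (261, 157), (264, 156), (267, 157), (270, 153), (273, 158), (276, 157), (279, 154), (282, 156), (285, 157), (288, 154), (291, 156), (294, 155), (297, 157), (300, 55), (303, 49), (306, 52), (309, 50), (312, 53), (315, 54), (318, 56), (321, 52), (324, 64), (327, 64), (330, 58), (333, 53), (336, 53), (339, 57), (342, 57)]
0.068 [ 0.5126 -0.2162  0.1267] [[365.4, 363.6], [187.9, 363.7], [276.6, 358.6], [276.6, 368.7]]
0.072 [ 0.5162 -0.2144  0.1267] [[364.6, 370.3], [188.6, 370.4], [276.6, 365.4], [276.6, 375.3]]
0.064 [ 0.509  -0.218   0.1267] [[366.1, 356.8], [187.1, 356.9], [276.6, 351.7], [276.6, 362.0]]
```

Run:
```python
from h import *
s=state();C=cam("wrist",s);g=R.from_euler("z",np.radians(26.0)).as_matrix()
for o in([.5114,-.2136,0],[.5126,-.2162,.12]):
    print([(p,proj(C,np.array(o)+g@p).round(0).tolist()) for p in([-.035,.042,.056],[-.035,-.042,.056],[-.035,.042,0],[-.035,-.042,0],[-.091,0,.05],[.035,0,.087])])
I=cv2.imread("pics/w7.png")
cv2.imwrite("pics/w7v.png",I)
```

```text
[([-0.035, 0.042, 0.056], [327.0, 251.0]), ([-0.035, -0.042, 0.056], [231.0, 251.0]), ([-0.035, 0.042, 0], [319.0, 228.0]), ([-0.035, -0.042, 0], [239.0, 228.0]), ([-0.091, 0, 0.05], [279.0, 187.0]), ([0.035, 0, 0.087], [279.0, 342.0])]
[([-0.035, 0.042, 0.056], [360.0, 358.0]), ([-0.035, -0.042, 0.056], [188.0, 357.0]), ([-0.035, 0.042, 0], [338.0, 293.0]), ([-0.035, -0.042, 0], [212.0, 293.0]), ([-0.091, 0, 0.05], [274.0, 248.0]), ([0.035, 0, 0.087], [273.0, 529.0])]
```

View pics/w7v.png

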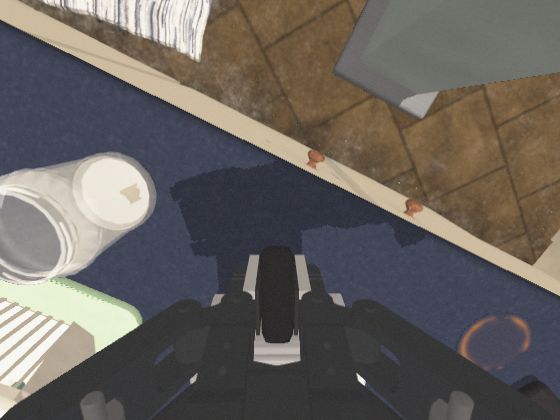

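The pan is lifted and held straight: handle from (277,247) to (277,342), tub bottom corners at about (213,295) and (343,295), within 5 px of the prediction. Next I'll refine the bar's position from the saved wrist pictures.

Run:
```python
from h import *
from scipy.ndimage import map_coordinates as mc
W={"w1raw":([0.5438,0.1043,0.3457],[[-0.5957,-0.7839,0.1749],[-0.6536,0.5997,0.4618],[-0.4669,0.1608,-0.8696]]),
"w2":([.5776,.146,.2231],[[-.8297,-.529,.178],[-.4018,.7875,.4674],[-.3874,.3163,-.8659]]),
"w4raw":([.484,.2046,.3298],[[-.9374,.2997,.1774],[.3483,.8106,.4708],[-.0027,.5031,-.8642]])}
g=G()
for n,(p,M) in W.items():
    C=cam("wrist",dict(position=p,ee_rot=R.from_matrix(np.array(M)).as_quat()))
    I=cv2.imread(f"pics/{n}.png",0).astype(float)
    for z,x0,nm in((.125,-.035,"bar"),(.066,-.049,"rail")):
        out=[]
        for y in np.linspace(-.05,.05,11):
            xs=np.linspace(x0-.022,x0+.022,89)
            uv=np.array([proj(C,O+g@[x,y,z]) for x in xs])
            v=mc(I,[uv[:,1],uv[:,0]],order=1)
            out.append((round(y,3),)+tuple((round(xs[k[0]]*1e3,1),round(xs[k[-1]]*1e3,1)) for k in np.split(np.where(v>135)[0],np.where(np.diff(np.where(v>135)[0])>1)[0]+1) if len(k)>8))
        print(n,nm);[print("  ",o) for o in out]
    # extent along y
    for x in(-.037,-.034,-.031,-.028):
        ys=np.linspace(-.09,.09,91);uv=np.array([proj(C,O+g@[x,y,.125]) for y in ys]);v=mc(I,[uv[:,1],uv[:,0]],order=1)
        print(n,x,''.join('#' if q>135 else '.' for q in v))
```

```text
w1raw bar
   (np.float64(-0.05), (np.float64(-57.0), np.float64(-25.5)))
   (np.float64(-0.04), (np.float64(-39.5), np.float64(-25.5)))
   (np.float64(-0.03), (np.float64(-39.5), np.float64(-25.5)))
   (np.float64(-0.02), (np.float64(-39.0), np.float64(-25.5)))
   (np.float64(-0.01), (np.float64(-39.5), np.float64(-25.5)))
   (np.float64(0.0), (np.float64(-39.5), np.float64(-25.5)))
   (np.float64(0.01), (np.float64(-39.0), np.float64(-13.0)))
   (np.float64(0.02), (np.float64(-39.0), np.float64(-17.0)))
   (np.float64(0.03), (np.float64(-39.5), np.float64(-25.5)))
   (np.float64(0.04), (np.float64(-39.0), np.float64(-25.5)))
   (np.float64(0.05), (np.float64(-39.5), np.float64(-24.0)))
w1raw rail
   (np.float64(-0.05), (np.float64(-52.0), np.float64(-41.0)))
   (np.float64(-0.04), (np.float64(-71.0), np.float64(-33.0)))
   (np.float64(-0.03), (np.float64(-71.0), np.float64(-33.0)))
   (np.float64(-0.02), (np.float64(-71.0), np.float64(-33.5)))
   (np.float64(-0.01), (np.float64(-71.0), np.float64(-33.0)))
   (np.float64(0.0), (np.float64(-71.0), np.float64(-33.5)))
   (np.float64(0.
[... 3621 characters left out ...]
at64(-71.0), np.float64(-27.0)))
   (np.float64(0.02), (np.float64(-71.0), np.float64(-27.0)))
   (np.float64(0.03), (np.float64(-71.0), np.float64(-27.0)))
   (np.float64(0.04), (np.float64(-71.0), np.float64(-27.0)))
   (np.float64(0.05), (np.float64(-71.0), np.float64(-27.0)))
w4raw -0.037 .........................#####################################################......####...
w4raw -0.034 ..........................#####################################################.....#####..
w4raw -0.031 ...........................####################################################.....####...
w4raw -0.028 ...........................####################################################.....####...
```

```bash
cat >> h.py <<'E'
O2=np.array([.6332,.2186,0])
def hang(x,z,y=0):   # TCP pose with pan origin at x,y in the grinder frame, base at z
    o=O2+G()@[x,y,0];P,M=panpose(o,YAW,r=.0685);P[2]=z-.0095;return P,M
E
python3 - <<'E'
from h import *
s=st();P,M=panpose([.49,-.09,0],np.radians(46),r=.0685);P[2]=.105;print(P);go(P,M)
Q,N=hang(-.26,.1);print(Q);go(Q,N,P,M);go(hang(-.26,.088)[0],N);print(hang(-.09,.0475)[0])
E
```

```text
t 10.5833 p [ 0.4507 -0.2452  0.1113] q [ 0.041  0.496  0.501  2.171 -0.448  0.564  2.898] F [ 0.7 -0.1 -1.9] open 0.0149119433938183 g 59.361228346824646
[[-0.8984 -0.4391  0.0088]
 [-0.4392  0.8984 -0.0015]
 [-0.0072 -0.0052 -1.    ]]
[ 0.4424 -0.1393  0.105 ]
dp [-0.039, 0.0988, 0.006] rot [-0.06, 0.06, -3.32] rows 2.6 2.8
[ 0.5182 -0.0891  0.0905]
dp [-0.0887, -0.0196, 0.0145] rot [0.0, 0.0, -3.92] rows 2.2 3.3
dp [-0.1289, 0.1108, 0.0331] rot [-0.07, 0.05, -7.24] rows 4.2 6.1
[0.5777 0.0701 0.038 ]
```

Emit:
step_arm:
  deltas:
    - {"dp": [-0.009, 0.024, 0], "delta_rot": [0, 0, -0.8], "gripper": 1}
    - {"dp": [-0.019, 0.049, 0], "delta_rot": [0, 0, -1.6], "gripper": 1}
    - {"dp": [-0.029, 0.074, 0], "delta_rot": [-0.03, 0.03, -2.4], "gripper": 1}
    - {"dp": [-0.039, 0.099, 0.005], "delta_rot": [-0.06, 0.06, -3.3], "gripper": 1}
    - {"dp": [-0.039, 0.099, 0.005], "delta_rot": [-0.06, 0.06, -3.3], "gripper": 1}

```text
clock: 11.0
position: [0.438, -0.1317, 0.1022]
ee_rot: [-0.394, 0.919, 0.006, -0.004]
ft_force: [-0.6, 0.5, -2.1]
opening: 0.0148
grasp_force: 59.4
```

Run:
```python
from h import *
s=st();go(*hang(-.26,.095))
```

```text
t 11.0 p [ 0.438  -0.1317  0.1022] q [-0.107  0.447  0.399  2.275 -0.373  0.492  2.972] F [-0.6  0.5 -2.1] open 0.014847764408943441 g 59.39768671989441
[[-0.689  -0.7247 -0.0115]
 [-0.7248  0.689   0.0074]
 [ 0.0026  0.0134 -0.9999]]
dp [-0.0862, -0.029, 0.0161] rot [0.13, 0.0, -3.84] rows 2.2 3.2
```

Emit:
step_arm:
  deltas:
    - {"dp": [-0.022, -0.007, 0.002], "delta_rot": [0.03, 0, -0.5], "gripper": 1}
    - {"dp": [-0.045, -0.015, 0.006], "delta_rot": [0.06, 0, -1.0], "gripper": 1}
    - {"dp": [-0.065, -0.022, 0.01], "delta_rot": [0.1, 0, -1.5], "gripper": 1}
    - {"dp": [-0.086, -0.029, 0.012], "delta_rot": [0.13, 0, -1.9], "gripper": 1}
    - {"dp": [-0.086, -0.029, 0.012], "delta_rot": [0.13, 0, -1.9], "gripper": 1}

```text
clock: 11.42
position: [0.5261, -0.0941, 0.0907]
ee_rot: [-0.481, 0.876, -0.005, 0.003]
ft_force: [0.5, 0.4, -2.6]
opening: 0.0148
grasp_force: 59.4
```

Run:
```python
from h import *
s=st();go(*hang(-.26,.095));go(*hang(-.2,.09))
```

```text
t 11.4167 p [ 0.5261 -0.0941  0.0907] q [-0.158  0.526  0.336  2.135 -0.331  0.519  2.999] F [ 0.5  0.4 -2.6] open 0.0148332014561499 g 59.42286550998688
[[-0.5363 -0.844   0.0093]
 [-0.844   0.5363 -0.0059]
 [ 0.     -0.011  -0.9999]]
dp [0.0, 0.0094, 0.0051] rot [-0.1, -0.01, -1.99] rows 0.3 1.7
dp [-0.0587, 0.0219, 0.0099] rot [-0.1, -0.01, -1.99] rows 1.5 1.7
```

Emit:
step_arm:
  deltas:
    - {"dp": [-0.012, 0.008, 0.003], "delta_rot": [0, 0, -0.3], "gripper": 1}
    - {"dp": [-0.025, 0.012, 0.005], "delta_rot": [0, 0, -0.7], "gripper": 1}
    - {"dp": [-0.04, 0.017, 0.005], "delta_rot": [-0.05, 0, -1.2], "gripper": 1}
    - {"dp": [-0.059, 0.022, 0.008], "delta_rot": [-0.1, 0, -1.7], "gripper": 1}
    - {"dp": [-0.059, 0.022, 0.008], "delta_rot": [-0.1, 0, -2.0], "gripper": 1}
    - {"dp": [-0.059, 0.022, 0.008], "delta_rot": [-0.1, 0, -2.0], "gripper": 1}

```text
clock: 11.92
position: [0.536, -0.0329, 0.0837]
ee_rot: [-0.571, 0.821, 0.0, -0.001]
ft_force: [-0.1, -1.0, -1.6]
opening: 0.0147
grasp_force: 59.4
```

Run:
```python
from h import *
s=st();go(*hang(-.2,.09));go(*hang(-.12,.089));go(*hang(-.092,.089))
```

```text
t 11.9167 p [ 0.536  -0.0329  0.0837] q [-0.213  0.535  0.257  2.122 -0.263  0.517  3.026] F [-0.1 -1.  -1.6] open 0.014730541878703884 g 59.38769280910492
[[-0.3487 -0.9372 -0.0025]
 [-0.9372  0.3487 -0.0009]
 [ 0.0017  0.002  -1.    ]]
dp [-0.0011, -0.003, 0.0032] rot [0.02, -0.02, 0.02] rows 0.1 0.0
dp [-0.0811, -0.0031, 0.004] rot [0.02, -0.02, 0.02] rows 1.9 0.0
dp [-0.1091, -0.0032, 0.004] rot [0.02, -0.02, 0.02] rows 2.6 0.0
```

Emit:
step_arm:
  deltas:
    - {"dp": [-0.02, -0.003, 0.003], "delta_rot": [0, 0, 0], "gripper": 1}
    - {"dp": [-0.04, -0.003, 0.004], "delta_rot": [0, 0, 0], "gripper": 1}
    - {"dp": [-0.06, -0.003, 0.004], "delta_rot": [0, 0, 0], "gripper": 1}
    - {"dp": [-0.075, -0.003, 0.004], "delta_rot": [0, 0, 0], "gripper": 1}
    - {"dp": [-0.09, -0.003, 0.004], "delta_rot": [0, 0, 0], "gripper": 1}
    - {"dp": [-0.1, -0.003, 0.004], "delta_rot": [0, 0, 0], "gripper": 1}
    - {"dp": [-0.109, -0.003, 0.004], "delta_rot": [0, 0, 0], "gripper": 1}
    - {"dp": [-0.109, -0.003, 0.004], "delta_rot": [0, 0, 0], "gripper": 1}

```text
clock: 12.58
position: [0.5776, 0.0674, 0.0796]
ee_rot: [-0.569, 0.822, -0.0, -0.001]
ft_force: [-0.0, 0.1, -1.3]
opening: 0.0147
grasp_force: 59.4
```

Emit:
step_arm:
  deltas:
    - {"dp": [0, 0, 0], "delta_rot": [0, 0, 0], "gripper": 1}

```text
clock: 12.67
position: [0.5766, 0.0649, 0.0795]
ee_rot: [-0.568, 0.823, -0.0, -0.002]
ft_force: [0.4, 0.2, -2.5]
opening: 0.0148
grasp_force: 59.4
```

Run:
```python
from h import *
s=st();go(*hang(-.092,.089));go(*hang(-.092,.062))
cv2.imwrite("pics/t2.png",get_image("top")[:,:,::-1]);cv2.imwrite("pics/w8.png",get_image("wrist")[:,:,::-1])
```

```text
t 12.6667 p [0.5766 0.0649 0.0795] q [-0.39   0.585  0.278  2.029 -0.281  0.567  2.862] F [ 0.4  0.2 -2.5] open 0.014766678436773815 g 59.395991563797
[[-0.3544 -0.9351 -0.0029]
 [-0.9351  0.3544 -0.0029]
 [ 0.0037  0.0017 -1.    ]]
dp [-0.0033, 0.0009, 0.0] rot [0.02, -0.04, -0.04] rows 0.1 0.0
dp [-0.0034, 0.0008, 0.027] rot [0.02, -0.04, -0.04] rows 0.7 0.0
```

Emit:
step_arm:
  deltas:
    - {"dp": [-0.003, 0.001, 0.004], "delta_rot": [0, 0, 0], "gripper": 1}
    - {"dp": [-0.003, 0.001, 0.009], "delta_rot": [0, 0, 0], "gripper": 1}
    - {"dp": [-0.003, 0.001, 0.014], "delta_rot": [0, 0, 0], "gripper": 1}
    - {"dp": [-0.003, 0.001, 0.019], "delta_rot": [0, 0, 0], "gripper": 1}
    - {"dp": [-0.003, 0.001, 0.023], "delta_rot": [0, 0, 0], "gripper": 1}
    - {"dp": [-0.003, 0.001, 0.027], "delta_rot": [0, 0, 0], "gripper": 1}
    - {"dp": [-0.003, 0.001, 0.027], "delta_rot": [0, 0, 0], "gripper": 1}

```text
clock: 13.35
position: [0.5761, 0.068, 0.0515]
ee_rot: [-0.568, 0.823, 0.0, -0.003]
ft_force: [-0.5, -0.6, -3.0]
opening: 0.0147
grasp_force: 59.4
```

Run:
```python
from h import *
s=st();print("Fg",G().T@s["ft_force"]);go(*hang(-.0905,.05))
p=G().T@(np.array(s["position"])-O2);print("pan est",p[0]+.0685,p[1],s["position"][2]+.0095)
```

```text
t 13.35 p [0.5761 0.068  0.0515] q [-0.377  0.627  0.254  2.04  -0.3    0.514  2.873] F [-0.5 -0.6 -3. ] open 0.014741320648885496 g 59.40861403942108
[[-0.3549 -0.9349 -0.0045]
 [-0.9349  0.3549 -0.0027]
 [ 0.0041  0.0032 -1.    ]]
Fg [-0.7898  0.2734 -3.0077]
dp [-0.0022, -0.0008, 0.011] rot [0.03, -0.04, -0.05] rows 0.3 0.1
pan est -0.09260720182211218 0.0007412384248863951 0.06097361567280449
```

Emit:
step_arm:
  deltas:
    - {"dp": [-0.001, -0.001, 0.003], "delta_rot": [0, 0, 0], "gripper": 1}
    - {"dp": [-0.0015, -0.001, 0.006], "delta_rot": [0, 0, 0], "gripper": 1}
    - {"dp": [-0.002, -0.001, 0.009], "delta_rot": [0, 0, 0], "gripper": 1}
    - {"dp": [-0.002, -0.001, 0.011], "delta_rot": [0, 0, 0], "gripper": 1}
    - {"dp": [-0.002, -0.001, 0.011], "delta_rot": [0, 0, 0], "gripper": 1}

```text
clock: 13.77
position: [0.5781, 0.0697, 0.0411]
ee_rot: [-0.568, 0.823, -0.0, -0.002]
ft_force: [0.5, -0.5, -2.2]
opening: 0.0151
grasp_force: 59.4
```

Run:
```python
from h import *
s=st();print("Fg",G().T@s["ft_force"],"Mg",G().T@s["ft_torque"]);go(*hang(-.089,.0465))
p=G().T@(np.array(s["position"])-O2);print("pan est",p[0]+.0685,p[1],s["position"][2]+.0095)
```

```text
t 13.7667 p [0.5781 0.0697 0.0411] q [-0.372  0.644  0.245  2.039 -0.307  0.496  2.877] F [ 0.5 -0.5 -2.2] open 0.01514890821026846 g 59.414613246917725
[[-0.3546 -0.935  -0.0034]
 [-0.935   0.3546 -0.0024]
 [ 0.0035  0.0023 -1.    ]]
Fg [-0.2764 -0.5847 -2.159 ] Mg [ 0.0202  0.1332 -0.08  ]
dp [-0.0012, 0.0005, 0.0041] rot [0.02, -0.03, -0.05] rows 0.1 0.1
pan est -0.09022991810526415 -0.0005397426555839996 0.05056482987850883
```

Emit:
step_arm:
  deltas:
    - {"dp": [-0.0005, 0.0005, 0.001], "delta_rot": [0, 0, 0], "gripper": 1}
    - {"dp": [-0.001, 0.0005, 0.002], "delta_rot": [0, 0, 0], "gripper": 1}
    - {"dp": [-0.001, 0.0005, 0.003], "delta_rot": [0, 0, 0], "gripper": 1}
    - {"dp": [-0.001, 0.0005, 0.003], "delta_rot": [0, 0, 0], "gripper": 1}

```text
clock: 14.1
position: [0.5786, 0.0708, 0.0387]
ee_rot: [-0.568, 0.823, -0.0, -0.001]
ft_force: [-1.6, 0.2, -0.0]
opening: 0.0148
grasp_force: 59.8
```

Run:
```python
from h import *
s=st();print("Fg",G().T@s["ft_force"],"Mg",G().T@s["ft_torque"])
p=G().T@(np.array(s["position"])-O2);print("pan est",p[0]+.0685,p[1],s["position"][2]+.0095)
```

```text
t 14.1 p [0.5786 0.0708 0.0387] q [-0.372  0.648  0.243  2.04  -0.309  0.49   2.877] F [-1.6  0.2 -0. ] open 0.014796242671851473 g 59.76570546627045
[[-0.3548 -0.9349 -0.0021]
 [-0.9349  0.3548 -0.0022]
 [ 0.0028  0.0012 -1.    ]]
Fg [-0.3635  1.5716 -0.04  ] Mg [ 0.0182 -0.0466  0.0869]
pan est -0.08906054068727301 -0.0006096249219433442 0.04824753201168033
```

The bar now carries the pan's weight at the expected height. I'll seat it 1 mm more and release gently.

Emit:
step_arm:
  deltas:
    - {"dp": [-0.001, 0, 0.001], "delta_rot": [0, 0, 0], "gripper": 1}
    - {"dp": [-0.001, 0, 0.001], "delta_rot": [0, 0, 0], "gripper": 1}

```text
clock: 14.27
position: [0.5784, 0.0708, 0.0378]
ee_rot: [-0.568, 0.823, -0.0, -0.002]
ft_force: [-2.0, -2.7, 1.9]
opening: 0.0149
grasp_force: 60.1
```

Emit:
step_arm:
  deltas:
    - {"dp": [0, 0, 0], "delta_rot": [0, 0, 0], "gripper": 0.8}
    - {"dp": [0, 0, 0], "delta_rot": [0, 0, 0], "gripper": 0.75}
    - {"dp": [0, 0, 0], "delta_rot": [0, 0, 0], "gripper": 0.7}
    - {"dp": [0, 0, 0], "delta_rot": [0, 0, 0], "gripper": 0.6}
    - {"dp": [0, 0, 0], "delta_rot": [0, 0, 0], "gripper": 0.5}
    - {"dp": [0, 0, 0], "delta_rot": [0, 0, 0], "gripper": 0.4}
    - {"dp": [0, 0, 0], "delta_rot": [0, 0, 0], "gripper": 0.4}
    - {"dp": [0, 0, 0], "delta_rot": [0, 0, 0], "gripper": 0.4}

```text
clock: 14.93
position: [0.5787, 0.0717, 0.0375]
ee_rot: [-0.568, 0.823, -0.0, -0.002]
ft_force: [-0.6, 0.1, -0.1]
opening: 0.0515
grasp_force: 0.0
```

Run:
```python
from h import *
s=st();C=cam("wrist",s);I=get_image("wrist");cv2.imwrite("pics/w9.png",I[:,:,::-1])
g=G()
for n,o in(("hung",O2+g@[-.089,0,.0475]),):
    print([(p,proj(C,o+g@p).round(0).tolist()) for p in([-.091,0,.0515],[-.039,0,.0515],[-.035,.042,0],[-.035,-.042,0])])
h=cv2.imread("pics/w9.png",0)
for r in (235,245,255,265,300): print(r,[int(v) for v in h[r,240:320:4]])
for c in (225,277,330): print(c,[int(v) for v in h[230:370:5,c]])
```

```text
t 14.9333 p [0.5787 0.0717 0.0375] q [-0.373  0.65   0.242  2.039 -0.31   0.489  2.875] F [-0.6  0.1 -0.1] open 0.0515252753588773 g 0.0
[[-0.3548 -0.9349 -0.0026]
 [-0.9349  0.3548 -0.0023]
 [ 0.0031  0.0016 -1.    ]]
[([-0.091, 0, 0.0515], [278.0, 248.0]), ([-0.039, 0, 0.0515], [278.0, 345.0]), ([-0.035, 0.042, 0], [341.0, 293.0]), ([-0.035, -0.042, 0], [214.0, 294.0])]
235 [70, 67, 65, 72, 70, 70, 71, 71, 68, 70, 92, 92, 93, 93, 104, 93, 95, 94, 96, 92]
245 [74, 68, 68, 68, 68, 68, 54, 54, 55, 58, 59, 58, 54, 79, 98, 97, 89, 92, 94, 97]
255 [73, 66, 69, 66, 71, 63, 59, 60, 61, 62, 61, 61, 53, 54, 74, 65, 68, 69, 70, 69]
265 [70, 67, 67, 69, 65, 67, 60, 57, 59, 61, 60, 61, 60, 56, 76, 68, 70, 68, 70, 69]
300 [201, 201, 200, 201, 202, 202, 54, 57, 61, 63, 60, 58, 57, 53, 200, 203, 204, 202, 201, 203]
225 [64, 68, 70, 71, 69, 71, 62, 63, 56, 59, 58, 63, 61, 59, 59, 117, 198, 195, 193, 197, 201, 196, 199, 198, 199, 247, 164, 72]
277 [68, 69, 56, 58, 60, 62, 59, 61, 59, 64, 59, 60, 59, 59, 62, 58, 61, 59, 56, 56, 58, 57, 208, 232, 207, 247, 245, 156]
330 [94, 99, 97, 93, 99, 92, 66, 59, 60, 59, 61, 62, 60, 61, 59, 57, 63, 198, 193, 198, 197, 200, 201, 199, 213, 247, 242, 103]
```

Emit:
step_arm:
  deltas:
    - {"dp": [0, 0, -0.01], "delta_rot": [0, 0, 0], "gripper": 0.4}
    - {"dp": [0, 0, -0.03], "delta_rot": [0, 0, 0], "gripper": 0.4}
    - {"dp": [0.01, 0, -0.05], "delta_rot": [0, 0, 0], "gripper": 0.4}
    - {"dp": [0.03, 0, -0.08], "delta_rot": [0, 0, 0], "gripper": 0.4}
    - {"dp": [0.06, 0, -0.1], "delta_rot": [0, 0, 0], "gripper": 0.4}
    - {"dp": [0.09, 0, -0.12], "delta_rot": [0, 0, 0], "gripper": 0.4}
    - {"dp": [0.12, 0, -0.14], "delta_rot": [0, 0, 0], "gripper": 0.4}
    - {"dp": [0.13, 0, -0.14], "delta_rot": [0, 0, 0], "gripper": 0}

```text
clock: 15.65
position: [0.5335, -0.0553, 0.1825]
ee_rot: [-0.565, 0.825, -0.003, 0.0]
ft_force: [0.2, -0.4, -0.0]
opening: 0.0621
grasp_force: 0.0
```

Emit:
step_arm:
  deltas:
    - {"dp": [0, 0, 0], "delta_rot": [0, 0, 0], "gripper": 0}

```text
clock: 15.73
position: [0.5324, -0.0533, 0.1799]
ee_rot: [-0.565, 0.825, -0.001, -0.001]
ft_force: [0.8, 0.4, -0.1]
opening: 0.0734
grasp_force: 0.0
```

Run:
```python
from h import *
s=st();C=cam("wrist",s);I=get_image("wrist");cv2.imwrite("pics/w10.png",I[:,:,::-1]);cv2.imwrite("pics/t3.png",get_image("top")[:,:,::-1])
g=G();o=O2+g@[-.089,0,.0475]
h=cv2.imread("pics/w10.png",0)
q={n:proj(C,o+g@p).round(1) for n,p in dict(hend=[-.091,0,.0515],hroot=[-.039,0,.0515],FLb=[-.035,.042,0],FRb=[-.035,-.042,0],FL=[-.035,.042,.056],FR=[-.035,-.042,.056],foldL=[.035,.042,.087],foldR=[.035,-.042,.087]).items()};print(q)
u,v=q["FL"]+q["FR"];c0=int((q["FL"][0]+q["FR"][0])/2);r0=int(q["FL"][1])
for r in range(r0-50,min(r0+70,420),4): print(r,''.join(' .:-=+*#%@'[min(9,int(x)//26)] for x in h[r,c0-75:c0+76:2]))
print(c0)
```

```text
t 15.7333 p [ 0.5324 -0.0533  0.1799] q [-0.254  0.389  0.35   2.061 -0.194  0.722  2.99 ] F [ 0.8  0.4 -0.1] open 0.07341225354667007 g 0.0
[[-0.3607 -0.9327  0.0002]
 [-0.9327  0.3607 -0.0032]
 [ 0.0029 -0.0014 -1.    ]]
{'hend': array([278.7, 309.2]), 'hroot': array([279.1, 350.1]), 'FLb': array([312.3, 322. ]), 'FRb': array([245.4, 322.6]), 'FL': array([318.2, 355.9]), 'FR': array([240.2, 356.6]), 'foldL': array([320. , 432.2]), 'foldR': array([239.9, 432.8])}
305 -----------------::::::::::::::::::......::::::::::----------------------:::
309 --------::::::::::::::::::::::::::.::::::::::::::::::::::::::::::::-------::
313 --------::....:...:...............::----::.......................:.:-------:
317 -------:::::::::::::::::.::.:...:.:::-:-::.:::..::::::::::::.::::::::-------
321 -------::::::::::::=********##**##:::::-:=###########%@@@::::::::::::-------
325 -------:::::::::::.+%************#:::::::=*##*####****#@@-:::::::::::-------
329 -------::::::::::::-%*********#*#*::::-::-*###******#*#@@:::::-::::::-------
333 --------::::::::::::#*************:::::::-**#***##*#***@%:::
[... 1021 characters left out ...]
::::::::::::::::::::::::::::::::::::::::::::::::
389 ::::::::::::::::::::::::::::::::::::::::::::::::::::::::::::::::::::::::::::
393 ::::::::::::::::::::::::::::::::::::::::::::::::::::::::::::::::::::::::::::
397 ::::::::::::::::::::::::::::::::::::::::::::::::::::::::::::::::::::::::::::
401 ::::::::::::::::::::::::::::::::::::::::::::::::::::::::::::::::::::::::::::
405 ::::::::::::::::::::::::::::::::::::::::::::::::::::::::::::::::::::::::::::
409 ::::::::::::::::::::::::::::::::::::::::::::::::::::::::::::::::::::::::::::
413 ::::::::::::::::::::::::::::::::::::::::::::::::::::::::::::::::::::::::::::
417 ::::::::::::::::::::::::::::::::::::::::::::::::::::::::::::::::::::::::::::
279
```

The pan hangs where predicted: rim at columns 240–318 and row 356, within 2 px of the model, so it's centred and level. The robot is clear of everything, so I'm handing in.

```bash
python3 -c "
from rig import *
print(hand_in())"
```

```text
the job is handed in; nothing more can be done
None
```

The job is handed in: the collar lever stands at the locked mark (within about 0.03 rad by wrist camera), and the pan hangs centred on the upper bar within about 2 mm, level as far as the camera shows; its contact with the lower rail is inferred from that position. I saw no contact with the jar, mug or soap, but did not look at them again before handing in.

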